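# Release the ratchet stand, lower and refill the stock box

### The arm

A 6-joint arm with a two-finger parallel gripper is mounted at the origin on a cart in front of the work surface, level with it; the furniture and walls round the work are solid. World frame = base frame: x ahead of the robot, y to its left, z up, the work surface at z = 0. Lengths are in m, angles in rad, forces in N, time in s.
With the tool pointing down it reaches from about 0.375 to 0.75 m from the base axis. Payload 9 kg.
Tool frame: the origin (TCP) lies on the centre line of the jaws, within the pads' length; the fingertips stand 11 mm ahead of it and the grasp point (between the pads) lies 8 mm behind it; z points along the fingers, y is the line along which they close (so a half turn about z gives the same grasp; the last joint's range is limited). The gripper opens to 85 mm and grips with 20 to 120 N. Pads are 22 mm wide; open, the fingers measure 114 mm over their backs; the gripper's body (76 mm by 85 mm) begins 54 mm behind the grasp point. The pads swing forward as they close: fully open they stand 13 mm farther back than shut.
Start: joints at [0.915, 0.104, 0.097, 1.564, 0, 1.353], TCP at [0.254, 0.543, 0.213] pointing down, gripper open.
Joint ranges: [-2.99, 2.99], [-0.84, 1.86], [-1.1, 1.16], [-1.84, 2.11], [-1.51, 1.56], [-3.14, 3.14]. Speed limits (rad/s): [2.22, 2.22, 2.57, 3.14, 3.14, 3.14].

### API

Orientations are given as a rotation vector (axis times angle).
In Python, from cell import monitor, optics, job, models gives the robot as it stands. The module is installed in compiled form; this text tells all that it offers.
- The arm moves only by the tool move_arm, never from a script. Its argument "increments" is a list of rows, each a list of 7 numbers: the shift along the tool's x, y, z in m, then the turn, a rotation vector about the tool's x, y, z in degrees, then the finger opening in m, from 0 to 0.0854. In form: [[dx, dy, dz, wx, wy, wz, fingers], ...]. A call has 1 to 10 rows; each row is the pose to reach, as a shift and turn from the pose commanded when the call began, along the tool's axes at that moment; what a row does not reach only later rows make up. A row lasts 1/8 s, in which the tool goes at most 62.5 mm and 10.7 degrees, less where a joint would pass 70% of its speed; a pose out of reach is approached as far as the arm can. A call with a gripper value outside its range is refused whole. The fingers move at their own pace and stop on an object; the grip force is fixed at half the most. Time passes only in rows, so rows that repeat a pose let the fingers close. It gives the time, the measured TCP pose, the force, the opening and the grip force at its end, in the units of the state.
- monitor.get_state(): the state, without advancing time (a new reading comes with each control period).
- optics.grab_frame(name): name is "scene" or "top"; returns the picture (400x640x3 uint8, red, green, blue); there is no depth.
- optics.calibration(name): a dict with "vertical_fov" (degrees; the focal length in pixels is half the picture's height over the tangent of half this angle, whatever the lens; pixels are square), "cx", "cy" (the principal point, pixels), "rvec" (rotation vector, rad) and "tvec" (3), from world to camera coordinates, as OpenCV has them. Camera axes: x right, y down, z forward; pixel columns grow to the right and rows downward; lengths in m; the calibration is good to about 2 mm. A picture is of the moment at which its call begins. calibration takes no time and is no camera call.
- job.job_done(): hands the job in; it is judged then, once.
Trained networks look in the newest picture that a camera, given by its name, has taken for a name from the list of things; names that differ only in an ending like _2 or _b are one class to them, and where a whole thing is asked for, a point or a joint stands for the part that bears it (a point fixed in the world has none). Each returns a list of dicts, best first, with "conf" (0 to 1); they miss things now and then, are a little off and sometimes report something else, mostly with a low value. They report only what shows in the picture. A call takes as long as a camera call. They do not tell look-alikes from the thing itself.
- models.recognise(query, camera): "box" ([left, top, right, bottom] in pixels, round what is visible of it).
- models.outline_of(query, camera): "mask" (400x640 bool, what is visible of it) and "box" ([left, top, right, bottom] in pixels, round what is visible of it).
The state is a dict: "time": time; "qpos": joint angles; "joint_velocities": joint speeds; "joint_efforts": joint torques, N m; "eef_pos": TCP position; "ee_rot": TCP orientation; "force": force on the tool from outside, world axes, zero at the start; "wrist_torque": the same for the moment, N m; "opening": opening from 0.0 (shut) to 1.0 (fully open); "finger_force": force on a finger pad.
Only numpy, scipy, OpenCV 4.12 (cv2) and the standard library are available. Lean on these libraries where they do the work, as an engineer would, in place of code of your own. Each camera call takes 0.05 s, during which the arm holds its last target. There are 200 camera calls.

### The job

Bring the raised stock box on the ratchet stand down and refill it: take the release rod from its rest, flick the pawl up and right over with the rod so that it lies clear of the rack (keep the hand itself off the pawl), and lower the box gently all the way down. Only then stand every lancet carton and gel pot that is on the cart upright inside the box, and lay the rod back in the forks of its rest. Leave the bottles and the other things on the cart where they are.

Things in the scene. Friction and masses are not known exactly. Their poses are not given: they have to be found in the camera images.
- ratchet_stand: fixed stand: steel base 146 x 336 x 10, upright plate at its rear right (front face x = 0.047, y = -0.155 to -0.025, up to z = 0.235). Origin at table level; x to the rear, y left, z up. From the front, right to left: pawl, toothed rack (x 0.002 to 0.018, tooth tips at y = -0.070), stock box. The space in front of the plate under the pawl is open from the front (-x) and down to the base
- stock_box (a joint): height of the stock box above its lowest position, m (0 = fully down, top 0.115; starts at 0.06 to 0.11). Box and rack slide straight up and down; the slide is stiff, so the box stays where it is left even with the pawl off, and about 8 N of push lowers it. With the pawl in, it cannot go down more than one tooth (12 mm)
- box_floor (a point): centre of the inner floor of the grey open-topped stock box (124 in the stand's x, 208 in y, 58 high), 16 mm above the table when fully down; axes as the stand's. Inside 116 (x) x 200 (y); an inward rim 56 mm above the floor narrows the mouth to 104 (x) x 188 (y)
- box_grip (a point): black upright lug just outside the left end wall of the box, 30 (x) x 14 (y), its middle 14 mm out from the wall's outer face, rising 34 mm above the rim; the point is 20 mm above the rim, 14 mm below the lug's top. It may be pinched across y from above (keep the fingertips above the rim), or pushed down, to lower the box
- pawl_turn (a joint): angle of the pawl, rad: 0 to 0.25 = in the rack (rises 30 degrees from its pivot to the left, to the rack); grows as it is lifted. Past 1.05 it stands upright and falls over to the right by itself to its stop at 1.75 (thrown clear) and stays; short of that it falls back. Under 0.5 N lifts it
- pawl: plain steel pawl, 24 wide (x) x 60 long x 10 thick, on a pin along the stand's x. Origin on the pivot axis, at (0.010, -0.115, 0.100) in the stand's frame; front face at stand x = -0.002, rear at 0.022. Not to be touched by the hand
- pawl_pivot (a point): a point on the pawl's pivot axis (fixed; axes as the stand's), middle of the pawl's width
- pawl_nose (a point): centre of the rounded nose of the pawl (radius 4), 56 mm from the pivot axis
- release_rod: loose release rod, 182 long overall, 60 g: black square handle 16 x 16 x 74 and a straight steel shaft of 8 mm diameter. Origin at the handle's centre, on the rod's axis; x points along the shaft to the tip, handle from x = -0.037 to 0.037, shaft from there to 0.145
- rod_tip (a point): free end of the rod's shaft, at x = 0.145 of the rod
- rod_rest: fixed grey rest, base 120 x 70 x 8, with two forks 8 mm thick at x = -0.028 (under the handle) and 0.062 (under the shaft), arms flaring up to z = 0.060. Origin at table level. The rod lies level in the forks along the rest's x, axis at z = 0.046, origin over the rest's origin, tip towards +x; about 6 mm play each way in y. Fingers fit between the forks
- lancets_a: small carton of lancets, 31 (x) x 47 (y) x 72 tall, 35 to 70 g, standing; origin at the centre of its underside. May be absent
- lancets_b: second small lancet carton, 31 x 47 x 72 tall, 50 g; as lancets_a. May be absent
- gel_a: round gel pot, 43 diameter, 60 tall with its cap; the solid straight body to grip reaches from the table to 36 mm up (grip below that); origin at the centre of its underside, 42 to 84 g. May be absent
- gel_b: second gel pot, like gel_a, 60 g. May be absent
- soap: bystander: bottle 55 diameter x 136 tall in the back row; leave alone
- oxy: bystander: bottle 53 diameter x 134 tall in the back row; leave alone
- spray: bystander: bottle 53 diameter x 160 tall with a nozzle in the back row; leave alone
- tape: bystander: roll of tape 104 diameter x 25, lying at the front left; leave alone
- thermo: bystander: thermometer 122 x 20 x 11, lying between the rod rest and the stock; leave alone
- packet: bystander: flat swab packet 71 x 50 x 6 near the front edge; leave alone
There are look-alikes about, which are no part of the job. What is shaped like the gel_b but brown is not meant.

How it is judged:
By the outcome, as a careful person would: the job done as asked, in the order asked, and still so for the second after the job is handed in, with the robot touching nothing.
Of lancets_a, lancets_b, gel_a, gel_b only 2 to 4 are there at a start; the rules pass over those that are not, and their reading is None.
At some moment in a run one of gel_a, gel_b may be knocked a few centimetres aside while the robot is not near it.
It also fails if it takes over 210 s, if anything falls off the work surface, if the arm or the gripper's body presses on something with over 40 N, if the wrist force passes 120 N, or if a joint passes its speed limit or range.

## Working session

There is one attempt and no reset: what is moved stays moved. The work goes in short steps, Python scripts to look and compute and a tool call to move; the robot and the scene stay as the last step left them, time stands still between calls to the robot, and variables do not carry over. Pictures are saved under pics/ and viewed, at most 14 in all, crops included, and the job is handed in when it is done.

Besides the shell and the picture viewer there is one more tool, called after ">>>" by a JSON object that holds its "op" and its "data". move_arm: Moves the arm, as the interface text tells. Its arguments: {"type":"object","properties":{"increments":{"type":"array","items":{"type":"array","items":{"type":"number"}}}},"required":["increments"]}

```bash
mkdir -p pics
cat > h.py <<'E'
import numpy as np, cv2
from cell import monitor, optics, job, models
def cal(n):
    c=optics.calibration(n); f=200/np.tan(np.radians(c["vertical_fov"])/2)
    R=cv2.Rodrigues(np.array(c["rvec"],float))[0]; return f,c["cx"],c["cy"],R,np.array(c["tvec"],float)
def proj(n,P):
    f,cx,cy,R,t=cal(n); q=np.atleast_2d(P)@R.T+t; return np.c_[f*q[:,0]/q[:,2]+cx,f*q[:,1]/q[:,2]+cy]
def ray(n,uv):
    f,cx,cy,R,t=cal(n); d=R.T@np.array([(uv[0]-cx)/f,(uv[1]-cy)/f,1]); return -R.T@t,d
def atz(n,uv,z):
    o,d=ray(n,uv); return o+d*(z-o[2])/d[2]
def snap(n,fn):
    im=optics.grab_frame(n); cv2.imwrite("pics/"+fn,im[...,::-1]); return im
E
python3 - <<'E'
from h import *
for n in("scene","top"):
    snap(n,n+"0.png"); f,cx,cy,R,t=cal(n); print(n,f,cx,cy,(-R.T@t).round(3),R[2].round(2))
    for q in("release_rod","rod_rest","stock_box","pawl","lancets_a","gel_a","ratchet_stand","box_grip","rod_tip","pawl_nose"):
        print(q,[(np.round(d["box"]).astype(int).tolist(),round(d["conf"],2)) for d in models.recognise(q,n)])
print(monitor.get_state())
E
```

```text
scene 391.15468055981347 320.3553797290205 202.1808818072694 [-0.296 -0.557  0.794] [ 0.68  0.47 -0.56]
release_rod [([331, 220, 367, 257], 0.53)]
rod_rest [([324, 228, 365, 270], 0.68), ([249, 155, 318, 208], 0.22)]
stock_box [([248, 152, 319, 208], 0.58)]
pawl [([318, 184, 334, 201], 0.51)]
lancets_a [([363, 259, 385, 285], 0.75), ([384, 234, 401, 264], 0.64)]
gel_a [([402, 277, 417, 302], 0.92), ([412, 255, 430, 279], 0.84), ([290, 234, 306, 256], 0.75)]
ratchet_stand [([245, 148, 349, 241], 0.79), ([246, 149, 319, 208], 0.68)]
box_grip [([248, 154, 318, 212], 0.74), ([396, 201, 417, 245], 0.19)]
rod_tip [([335, 223, 369, 252], 0.72), ([316, 182, 334, 200], 0.55)]
pawl_nose []
top 377.64326092313104 327.96935830989565 199.4138411144608 [0.453 0.028 1.337] [ 0.04 -0.03 -1.  ]
release_rod [([354, 170, 357, 223], 0.5), ([345, 191, 366, 228], 0.35), ([221, 159, 304, 200], 0.24)]
rod_rest [([345, 189, 366, 228], 0.87), ([219, 164, 302, 201], 0.43)]
stock_box [([222, 158, 304, 199], 0.69)]
pawl []
lancets_a [([384, 224, 404, 230], 0.53), ([221, 158, 305, 200], 0.49), ([388, 187, 398, 19
[... 197 characters left out ...]
2, 180], 0.42)]
{'time': 1.1, 'qpos': array([ 9.15297292e-01,  1.04092738e-01,  9.72795586e-02,  1.56388439e+00,
       -3.75433841e-05,  1.35311821e+00]), 'joint_velocities': array([-0.00050939, -0.00114827,  0.00183034, -0.00049644,  0.0008953 ,
        0.00192866]), 'joint_efforts': array([ 4.98194568e-04, -5.56773877e+01,  5.03771961e+01,  4.77417598e-04,
       -3.58601146e-04, -1.03166013e-05]), 'eef_pos': array([0.25438893, 0.54343448, 0.21262368]), 'ee_rot': array([6.82231333e-01, 3.06654344e+00, 1.15642505e-04]), 'force': array([-0.46788706,  0.10258841,  0.26622272]), 'wrist_torque': array([-0.00781142, -0.02480139,  0.00055819]), 'finger_force': 0.0, 'opening': 0.9984448876569396}
```

Run:
```python
import cv2
a=cv2.imread("pics/scene0.png");b=cv2.imread("pics/top0.png")
cv2.imwrite("pics/s_c.png",cv2.resize(a[130:330,235:495],(780,600),interpolation=cv2.INTER_CUBIC))
cv2.imwrite("pics/t_c.png",cv2.resize(b[130:280,205:465],None,fx=3,fy=3,interpolation=cv2.INTER_CUBIC))
```

```text
(no output)
```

View pics/s_c.png

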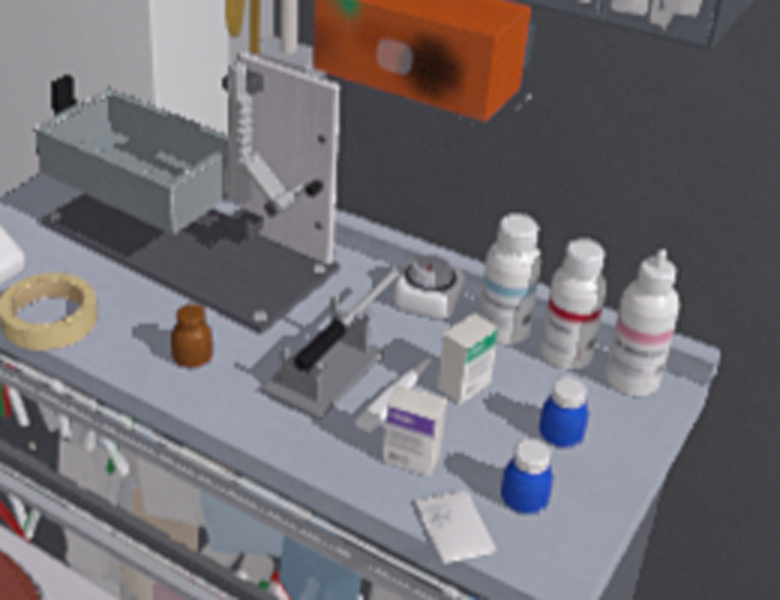

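View pics/t_c.png

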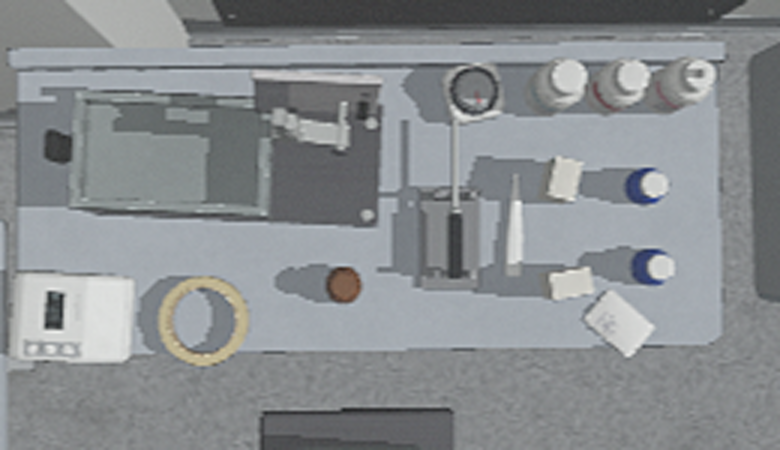

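View pics/scene0.png

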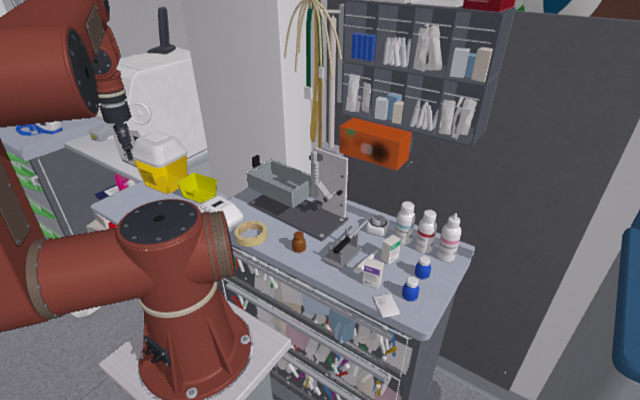

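The pictures show the stand at the rear left with the box raised and the pawl at about scene (324,192). The rod rest is in the middle, with the rod from scene (335,250) to (368,220). There are two white cartons (scene (373,272) green/purple label and (392,250)), two blue pots (409,290) and (421,267), and one brown pot (298,244).

Candidates: pots at scene (409,290) blue, (421,267) blue and (298,244) brown. Brown is not meant, so I take the two blue ones. Cartons are at (373,272) and (392,250), and both fit the description.

```bash
cat > fit.py <<'E'
from h import *
from scipy.optimize import least_squares, minimize
def S(p): return ("scene",(235+p[0]/3,130+p[1]/3))
def T(p): return ("top",(205+p[0]/3,130+p[1]/3))
def rigid(pts,p0):
    L=np.array([l for l,_ in pts]); 
    def w(p): c,s=np.cos(p[2]),np.sin(p[2]); return np.c_[p[0]+c*L[:,0]-s*L[:,1],p[1]+s*L[:,0]+c*L[:,1],L[:,2]]
    def r(p):
        W=w(p); return np.concatenate([proj(n,W[i])[0]-uv for i,(_,(n,uv)) in enumerate(pts)])
    s=least_squares(r,p0,loss="soft_l1"); return s.x,r(s.x).reshape(-1,2)
def tri(obs):
    A=np.zeros((3,3));b=np.zeros(3)
    for n,uv in obs:
        o,d=ray(n,uv); d=d/np.linalg.norm(d); M=np.eye(3)-np.outer(d,d); A+=M;b+=M@o
    return np.linalg.solve(A,b)
def silh(n,X):
    m=np.zeros((1600,2560),np.uint8); h=cv2.convexHull((proj(n,X)*4+1.5).astype(np.int32)); cv2.fillConvexPoly(m,h,255); return cv2.resize(m,(640,400),interpolation=cv2.INTER_AREA)/255.
def sfit(masks,model,p0):
    def W(p): c,s=np.cos(p[2]),np.sin(p[2]); return model@np.array([[c,s,0],[-s,c,0],[0,0,1]])+[p[0],p[1],0]
    def cost(p):
        return sum(1-np.minimum(a:=silh(n,W(p)),m).sum()/np.maximum(a,m).sum() for n,m in masks)
    best=min((minimize(cost,[p0[0],p0[1],y],method="Nelder-Mead",options=dict(initial_simplex=np.array([[p0[0],p0[1],y],[p0[0]+.012,p0[1],y],[p0[0],p0[1]+.012,y],[p0[0],p0[1],y+.25]]))) for y in np.radians([-40,0,40])),key=lambda s:s.fun)
    return best.x,best.fun
E
python3 - <<'E'
from fit import *
p,r=rigid([((-.073,-.168,.01),S((263,322))),((.073,-.168,.01),S((338,268))),((.047,-.155,.235),S((335,86))),((.047,-.025,.235),S((238,57))),((-.073,-.168,.01),T((377,225))),((.047,-.155,.235),T((381,82))),((.047,-.025,.235),T((256,80)))],[.52,.2,0])
print("stand",p.round(4),r.round(1).tolist())
c,s=np.cos(p[2]),np.sin(p[2])
for nm,l in dict(pinF=(.0,-.115,.1),nose=(0.01,-.115+.056*np.cos(.524),.128)).items():
    W=[p[0]+c*l[0]-s*l[1],p[1]+s*l[0]+c*l[1],l[2]]; print(nm,np.round(W,3),(proj("scene",W)[0]-[235,130])*3,(proj("top",W)[0]-[205,130])*3)
for nm,a,b in (("FL",(38,128),(72,208)),("FR",(172,182),(270,215)),("RR",(222,150),(270,110)),("lug",(63,78),(57,147))):
    print(nm,tri([S(a),T(b)]).round(3))
print("rod butt/tip",atz("top",T((455,278))[1],.046).round(3),atz("top",T((456,116))[1],.046).round(3), tri([S((300,362)),T((455,278))]).round(3),tri([S((398,272)),T((456,116))]).round(3))
box=np.array([[x,y,z] for x in(-.0155,.0155) for y in(-.0235,.0235) for z in(0,.072)])
a=np.linspace(0,6.28,24); 
pot=np.r_[np.c_[.0215*np.cos(a),.0215*np.sin(a),0*a],np.c_[.0215*np.cos(a),.0215*np.sin(a),0*a+.036],np.c_[.014*np.cos(a),.014*np.sin(a),0*a+.06]]
ims={n:optics.grab_frame(n) for n in("scene","top")}
for q,mod in(("lancets_a",box),("gel_a",pot)):
    D={n:[d for d in models.outline_of(q,n) if d["conf"]>.3] for n in ims}
    for n in ims: print(q,n,[(np.round(d["box"]).astype(int).tolist(),round(d["conf"],2)) for d in D[n]])
    for d in D["scene"]:
        b=d["box"]; p0=atz("scene",((b[0]+b[2])/2,(b[1]+b[3])/2),.033); ms=[("scene",d["mask"].astype(float))]
        for e in D["top"]:
            f=e["box"]; pt=atz("top",((f[0]+f[2])/2,(f[1]+f[3])/2),.035)
            if np.hypot(*(pt-p0)[:2])<.03: ms.append(("top",e["mask"].astype(float)))
        x,fv=sfit(ms,mod,p0[:2]); print(q,len(ms),x[:2].round(4),np.degrees(x[2]).round(1),round(fv,2),ims["scene"][d["mask"]].mean(0).round())
for nm,t in(("gelrear",(655,185)),("gelfront",(658,266))): print(nm,atz("top",T(t)[1],.06).round(3))
E
```

```text
stand [ 0.5861  0.1402 -0.1155] [[-0.2, 0.8], [3.2, -1.9], [-1.3, 1.1], [-0.7, -1.7], [0.6, -1.1], [1.6, 3.1], [-0.9, -0.9]]
pinF [0.573 0.026 0.1  ] [270.04581391 205.50545546] [340.07896201 147.99897637]
nose [0.588 0.073 0.128] [242.31217883 163.86487295] [295.917977   131.55520185]
FL [0.512 0.307 0.133]
FR [0.499 0.1   0.141]
RR [0.608 0.106 0.125]
lug [0.572 0.316 0.168]
rod butt/tip [ 0.428 -0.103  0.046] [ 0.613 -0.108  0.046] [ 0.429 -0.104  0.047] [ 0.614 -0.109  0.043]
lancets_a scene [([381, 232, 400, 264], 0.89), ([363, 258, 383, 287], 0.69)]
lancets_a top [([386, 219, 403, 229], 0.44), ([387, 186, 398, 202], 0.43)]
lancets_a 2 [ 0.5386 -0.2274] 62.0 0.36 [161. 166. 163.]
lancets_a 2 [ 0.4216 -0.2315] 9.2 0.28 [162. 154. 164.]
gel_a scene [([291, 233, 304, 256], 0.8), ([399, 278, 418, 305], 0.68), ([416, 254, 430, 281], 0.57)]
gel_a top [([312, 220, 328, 231], 0.7), ([417, 212, 428, 228], 0.69)]
gel_a 2 [0.423  0.0245] -20.7 0.26 [112.  73.  47.]
gel_a 2 [ 0.4365 -0.337 ] -42.3 0.32 [ 87. 106. 162.]
gel_a 1 [ 0.5311 -0.334 ] -3.5 0.08 [ 87. 105. 160.]
gelrear [ 0.53  -0.331  0.06 ]
gelfront [ 0.438 -0.332  0.06 ]
```

Run:
```python
import cv2
a=cv2.imread("pics/scene0.png");b=cv2.imread("pics/top0.png")
cv2.imwrite("pics/s_z.png",cv2.resize(a[145:245,240:355],None,fx=6,fy=6,interpolation=cv2.INTER_CUBIC))
cv2.imwrite("pics/t_z.png",cv2.resize(b[148:210,212:340],None,fx=6,fy=6,interpolation=cv2.INTER_CUBIC))
```

```text
(no output)
```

View pics/s_z.png

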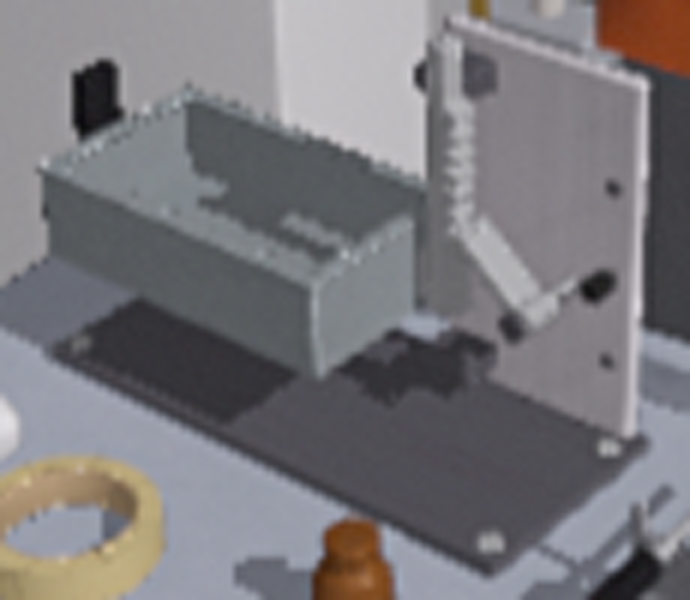

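View pics/t_z.png

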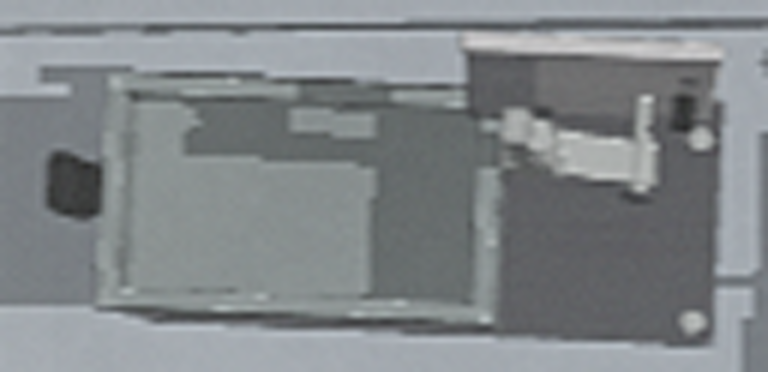

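Zooms: in the scene view, box rim corners are at zoom (42,165), (315,280), (412,213), (188,90), the lug top is at (95,62), and the pawl leans from (470,225) to (530,310). In the top view, rim corners are at (97,305), (493,325), (110,75) and the lug is at (73,185).

Run:
```python
from fit import *
def s(a,b): return ("scene",np.array((240+a/6-.4,145+b/6-.4)))
def t(a,b): return ("top",np.array((212+a/6-.4,148+b/6-.4)))
st=[((-.073,-.168,.01),s(490,570)),((-.073,.168,.01),s(52,350)),((.073,-.168,.01),s(648,445)),((.047,-.155,.235),s(632,87)),((.047,-.025,.235),s(445,25)),
((-.073,-.168,.01),t(712,345)),((.047,-.155,.235),t(721,60)),((.047,-.025,.235),t(466,52)),((.047,-.155,.01),s(625,437))]
bx=[((-.062,.104),s(42,165)),((-.062,-.104),s(315,280)),((.062,-.104),s(412,213)),((.062,.104),s(188,90)),((-.062,.104),t(97,305)),((-.062,-.104),t(493,325)),((.062,.104),t(110,75))]
lug=[s(95,62),t(73,185)]
def f(p):
    c,q=np.cos(p[2]),np.sin(p[2]); W=lambda l:np.array([p[0]+c*l[0]-q*l[1],p[1]+q*l[0]+c*l[1],l[2]])
    o=[proj(n,W(l))[0]-uv for l,(n,uv) in st]+[proj(n,W((l[0],l[1]+p[3],p[4])))[0]-uv for l,(n,uv) in bx]
    o+=[proj(n,W((0,p[3]+.104+.014,p[4]+.034)))[0]-uv for n,uv in lug]; return np.concatenate(o)
S_=least_squares(f,[.57,.14,-.05,.04,.13],loss="soft_l1"); p=S_.x; print(p.round(4)); print(f(p).reshape(-1,2).round(1).tolist())
c,q=np.cos(p[2]),np.sin(p[2]); W=lambda l:np.array([p[0]+c*l[0]-q*l[1],p[1]+q*l[0]+c*l[1],l[2]])
print("pivot",W((.01,-.115,.1)).round(4),"nose",W((.01,-.0665,.128)).round(4),"lugtop",W((0,p[3]+.118,p[4]+.034)).round(4),"boxc",W((0,p[3],0)).round(4))
for l in((-.002,-.115,.1),(-.002,-.0665,.128)): print((proj("scene",W(l))[0]-[240,145])*6,(proj("top",W(l))[0]-[212,148])*6)
st=monitor.get_state(); print(st["time"],st["eef_pos"])
```

```text
[ 0.5703  0.1404 -0.0386  0.0661  0.1292]
[[2.3, -0.2], [-0.6, 0.3], [1.6, -1.5], [-1.0, 0.9], [-3.6, -0.3], [2.8, -0.3], [0.8, 4.0], [-1.1, 4.2], [-2.1, 2.2], [-0.7, 0.6], [0.5, 1.2], [8.2, -3.6], [-0.2, -0.5], [0.6, -0.7], [0.1, -2.4], [-0.2, -1.1], [-0.5, 1.0], [-1.8, -1.3]]
pivot [0.5759 0.0251 0.1   ] nose [0.5778 0.0736 0.128 ] lugtop [0.5774 0.3244 0.1632] boxc [0.5729 0.2065 0.    ]
[501.29857191 328.86187246] [639.0864654  204.23701157]
[428.71137538 255.2839382 ] [548.34923358 197.2142063 ]
1.4 [0.25437724 0.54343368 0.21261621]
```

>>> {"op": "move_arm", "data": {"increments": [[0,0,-0.05,0,0,-10,0.085],[0,0,-0.1,0,0,-20,0.06],[0,0,-0.1,0,0,-24.9,0.045],[0,0,-0.1,0,0,-24.9,0.045]]}}

```text
time: 1.9
eef_pos: [0.2545, 0.5436, 0.3129]
ee_rot: [0.006, 3.141, 0.001]
force: [0.6, -0.3, -0.1]
opening: 0.528
finger_force: 0.0
```

Run:
```python
from fit import *
print(optics.calibration("scene").keys())
def s(a,b): return ("scene",np.array((240+a/6-.4,145+b/6-.4)))
def t(a,b): return ("top",np.array((212+a/6-.4,148+b/6-.4)))
base=[((-.073,-.168,.01),s(490,570)),((-.073,.168,.01),s(52,350)),((.073,-.168,.01),s(648,445)),((-.073,-.168,.01),t(712,345))]
st=[((.047,-.155,.235),s(632,87)),((.047,-.025,.235),s(445,25)),
((.047,-.155,.235),t(721,60)),((.047,-.025,.235),t(466,52)),((.047,-.155,.01),s(625,437)),
((-.005,-.115,.1),s(513,325)),((-.005,-.115,.1),t(643,190)),((-.002,-.0665,.128),s(465,230)),((-.002,-.0665,.128),t(555,172))]
bx=[((-.062,.104),s(42,165)),((-.062,-.104),s(315,280)),((.062,-.104),s(412,213)),((.062,.104),s(188,90)),((-.062,.104),t(97,305)),((-.062,-.104),t(493,325)),((.062,.104),t(110,75))]
lug=[s(95,62),t(73,185)]
def f(p):
    c,q=np.cos(p[2]),np.sin(p[2]); W=lambda l:np.array([p[0]+c*l[0]-q*l[1],p[1]+q*l[0]+c*l[1],l[2]])
    o=[proj(n,W((l[0]+p[6],l[1]+p[7],l[2])))[0]-uv for l,(n,uv) in base]+[proj(n,W(l))[0]-uv for l,(n,uv) in st]+[proj(n,W((l[0]+p[5],l[1]+p[3],p[4])))[0]-uv for l,(n,uv) in bx]
    o+=[proj(n,W((p[5],p[3]+.104+.014,p[4]+.034)))[0]-uv for n,uv in lug]; return np.concatenate(o)
S_=least_squares(f,[.57,.14,-.05,.06,.13,0,0,0],loss="soft_l1"); p=S_.x; print(p.round(4)); print(f(p).reshape(-1,2).round(1).tolist())
c,q=np.cos(p[2]),np.sin(p[2]); W=lambda l:np.array([p[0]+c*l[0]-q*l[1],p[1]+q*l[0]+c*l[1],l[2]])
print("pivot",W((.01,-.115,.1)).round(4),"nose",W((.01,-.0665,.128)).round(4),"lugtop",W((p[5],p[3]+.118,p[4]+.034)).round(4),"boxc",W((p[5],p[3],0)).round(4))
```

```text
dict_keys(['vertical_fov', 'cx', 'cy', 'rvec', 'tvec'])
[ 0.5856  0.1395 -0.0634  0.0637  0.1321 -0.0222 -0.015   0.0042]
[[0.0, -0.3], [-0.8, -0.8], [0.4, -1.2], [1.1, 0.8], [1.5, -0.4], [-0.4, -1.7], [1.4, 0.2], [-0.4, -0.8], [0.2, 0.7], [0.2, -0.2], [-0.1, -0.1], [-3.0, 2.9], [-0.5, 0.4], [-1.2, 0.3], [-1.0, 1.5], [7.6, -3.1], [0.0, -0.7], [0.6, 0.1], [0.2, -0.0], [0.8, -0.4], [-0.6, 0.7], [-1.3, -0.7]]
pivot [0.5883 0.0241 0.1   ] nose [0.5913 0.0725 0.128 ] lugtop [0.575  0.3222 0.1661] boxc [0.5675 0.2045 0.    ]
```

>>> {"op": "move_arm", "data": {"increments": [[-0.05,-0.06,0,0,0,0,0.045],[-0.1,-0.12,0,0,0,0,0.045],[-0.15,-0.18,0,0,0,0,0.045],[-0.18,-0.24,0,0,0,0,0.045],[-0.2,-0.3,0,0,0,0,0.045],[-0.21,-0.36,0,0,0,0,0.045],[-0.22,-0.42,0,0,0,0,0.045],[-0.22,-0.48,0,0,0,0,0.045],[-0.22,-0.54,0.02,0,0,0,0.045],[-0.22,-0.6,0.05,0,0,0,0.045]]}}

```text
time: 3.15
eef_pos: [0.4717, -0.0163, 0.2781]
ee_rot: [0.009, 3.141, -0.0]
force: [1.8, 0.2, 0.2]
opening: 0.525
finger_force: 0.0
```

>>> {"op": "move_arm", "data": {"increments": [[-0.0065,-0.0475,0.05,0,0,1.6,0.045],[-0.0065,-0.0475,0.1,0,0,1.6,0.045],[-0.0065,-0.0475,0.14,0,0,1.6,0.045],[-0.0065,-0.0475,0.17,0,0,1.6,0.045],[-0.0065,-0.0475,0.2,0,0,1.6,0.045],[-0.0065,-0.0475,0.22,0,0,1.6,0.045],[-0.0065,-0.0475,0.225,0,0,1.6,0.045],[-0.0065,-0.0475,0.225,0,0,1.6,0.045]]}}

```text
time: 4.15
eef_pos: [0.478, -0.0616, 0.0537]
ee_rot: [-0.05, -3.141, -0.0]
force: [-0.6, -0.8, 1.8]
opening: 0.528
finger_force: 0.0
```

Run:
```python
from h import *
a=snap("scene","g1.png")[200:275,310:385];b=snap("top","g1t.png")[160:235,320:395]
cv2.imwrite("pics/g1c.png",cv2.resize(np.hstack([a,b])[...,::-1],None,fx=5.3,fy=5.3,interpolation=cv2.INTER_CUBIC)); print(monitor.get_state()["eef_pos"])
```

```text
[ 0.47873188 -0.06194304  0.05458428]
```

View pics/g1c.png

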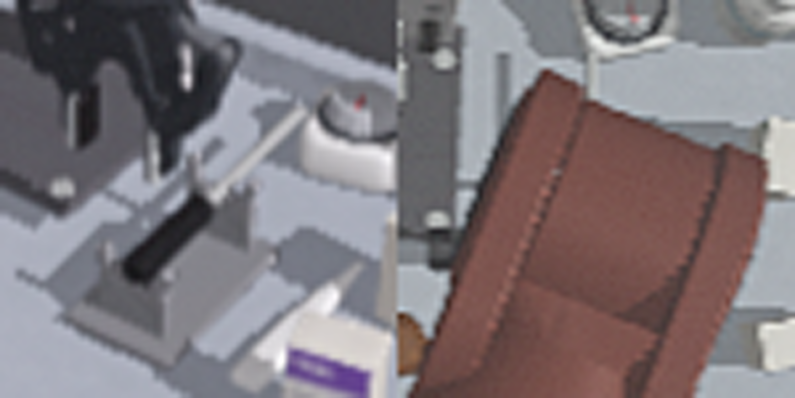

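The fingers stopped about 42 mm left of the rod because the earlier traverse was speed-limited. The rod still lies undisturbed in its forks. I raise, shift and descend.

>>> {"op": "move_arm", "data": {"increments": [[0,0,-0.03,0,0,0,0.045],[0,0,-0.05,0,0,0,0.045],[-0.002,-0.02,-0.05,0,0,0,0.045],[-0.002,-0.042,-0.05,0,0,0,0.045],[-0.002,-0.042,-0.05,0,0,0,0.045],[-0.002,-0.042,-0.03,0,0,0,0.045],[-0.002,-0.042,-0.01,0,0,0,0.045],[-0.002,-0.042,0.005,0,0,0,0.045],[-0.002,-0.042,0.0165,0,0,0,0.045],[-0.002,-0.042,0.0165,0,0,0,0.045]]}}

```text
time: 5.5
eef_pos: [0.4785, -0.1034, 0.0366]
ee_rot: [-0.049, -3.14, -0.001]
force: [1.0, -0.3, 0.8]
opening: 0.527
finger_force: 0.0
```

Run:
```python
from h import *
a=snap("scene","g2.png")[195:275,310:420]
cv2.imwrite("pics/g2c.png",cv2.resize(a[...,::-1],None,fx=6,fy=6,interpolation=cv2.INTER_CUBIC)); s=monitor.get_state(); print(s["eef_pos"],s["ee_rot"],s["force"])
```

```text
[ 0.47892638 -0.10365486  0.037318  ] [-4.87923033e-02 -3.14111746e+00 -2.91539415e-04] [0.02229205 1.11929684 0.17400686]
```

View pics/g2c.png

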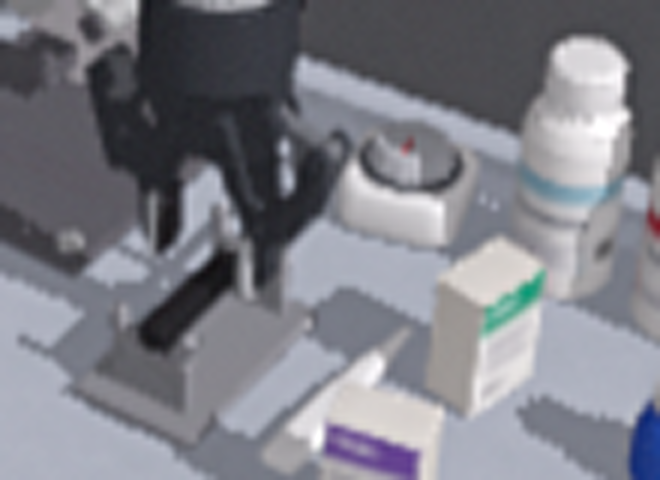

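>>> {"op": "move_arm", "data": {"increments": [[0,0,0,0,0,0,0.03],[0,0,0,0,0,0,0.005],[0,0,0,0,0,0,0.005],[0,0,0,0,0,0,0.005],[0,0,0,0,0,0,0.005],[0,0,0,0,0,0,0.005]]}}

```text
time: 6.3
eef_pos: [0.4789, -0.1038, 0.0372]
ee_rot: [0.049, 3.141, 0.0]
force: [0.9, -0.3, 0.1]
opening: 0.059
finger_force: 0.0
```

Run:
```python
from h import *
s=monitor.get_state(); print(s["eef_pos"],s["ee_rot"],s["force"],s["opening"],s["finger_force"])
print(proj("scene",[[.429,-.103,.046],[.503,-.105,.046],[.613,-.108,.046],[.479,-.104,.037]]))
```

```text
[ 0.47893247 -0.10381048  0.03721695] [4.89900029e-02 3.14116053e+00 1.53415211e-04] [ 0.88727165 -0.33474601  0.05033638] 0.05916755194644533 0.0
[[334.01141589 250.88747519]
 [347.97011975 237.69877066]
 [366.68503214 220.026117  ]
 [343.37403342 244.13950428]]
```

Run:
```python
from h import *
a=snap("scene","g3.png")[195:275,310:420]
cv2.imwrite("pics/g3c.png",cv2.resize(a[...,::-1],None,fx=6,fy=6,interpolation=cv2.INTER_CUBIC))
```

```text
(no output)
```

View pics/g3c.png

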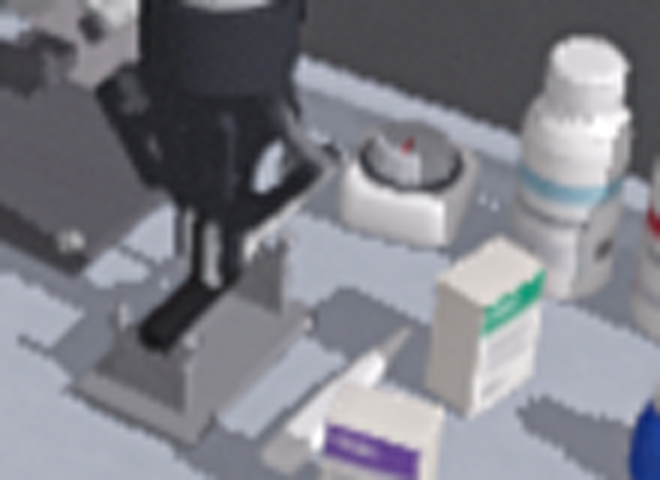

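Run:
```python
from h import *
for nm,P in dict(R=[.479,-.133,.032],L=[.479,-.074,.032],c=[.479,-.104,.026],htop=[.479,-.104,.054],hfront=[.503,-.105,.046],forkF=[.4387,-.103,.06],forkR=[.528,-.105,.06]).items(): print(nm,((proj("scene",P)[0]-[310,195])*6).round())
im=optics.grab_frame("scene"); 
for q in("release_rod","rod_rest"):
  for d in models.outline_of(q,"scene")[:1]:
    ys,xs=np.nonzero(d["mask"]); print(q,d["conf"],[round(v) for v in d["box"]])
for uv in((344.7,242.5),): print(atz("scene",uv,.026),atz("scene",uv,.04),atz("scene",uv,.05))
```

```text
R [250. 324.]
L [149. 281.]
c [200. 312.]
htop [201. 268.]
hfront [228. 256.]
forkF [156. 302.]
forkR [255. 209.]
release_rod 0.57 [318, 182, 336, 200]
rod_rest 0.6 [321, 232, 365, 269]
[ 0.49908322 -0.09668329  0.026     ] [ 0.48458107 -0.10507055  0.04      ] [ 0.47422239 -0.11106146  0.05      ]
```

Run:
```python
import cv2,numpy as np
a=cv2.imread("pics/scene0.png").astype(int)
for n in("g2","g3"):
    b=cv2.imread(f"pics/{n}.png").astype(int); m=np.abs(a-b).sum(2)>45
    print(n,"cols 325-368")
    for v in range(222,262): print(v,"".join("#" if x else "." for x in m[v,325:369]))
g=cv2.imread("pics/g3.png")[228:256,334:356].mean(2).astype(int)
for i,r in enumerate(g): print(228+i,*["%3d"%x for x in r])
```

```text
g2 cols 325-368
222 .#.############.###.########################
223 ......#########.####.###########..##########
224 .......########.#####.##########..#######.##
225 #....#..########################.########.##
226 ......#.#########################.######.###
227 ..........############.#################.###
228 .#........#.###########.####################
229 ........#.#############################.####
230 ..#...#.##.############.####################
231 ......#.############..################.##.##
232 ......#.############.################.######
233 ......#.###########...##.###########.#######
234 .....###.######.##.#..##.##########.########
235 ...#.####.###########....#########.#########
236 #########.####.#####....#######...##########
237 .########.##########...########.############
238 ##########...######......##.###.############
239 ##################......###.###.############
240 .##########.####........#######.############
241 #..###########..........######.#############
242 #########.####...........##.#...############
243 ###.##..###.#............###....############
244 ##
[... 4727 characters left out ...]
  77 117 140 138 137 135 136 135 135 136 135 136 137 136
249  28  34  38  40  41  37  39  69 117 139 139 137 137 136 136 136 135 136 136 135 135 137
250  27  31  37  42  38  40  73 121 143 134 136 136 136 137 136 135 135 136 136 135 136 136
251  24  22  28  36  32  58 113 161 156 125 134 136 136 136 136 136 135 136 135 136 135 135
252  41  28  28  34  50  83 114 154 155 128 136 135 135 135 135 135 136 136 136 135 136 135
253  77  64  63  51  76 102 101 113 128 134 135 137 135 135 136 136 136 137 136 135 136 143
254  95  98  98  81  91 101 104 119 137 137 136 136 135 136 136 136 137 136 137 137 143 146
255  96  97  97  97  98 101 115 139 144 136 136 136 135 137 137 136 137 136 137 141 147 149
```

>>> {"op": "move_arm", "data": {"increments": [[0,0,0.002,0,0,0,0.005],[0,0,0.004,0,0,0,0.005],[0,0,0.004,0,0,0,0.005]]}}

```text
time: 6.88
eef_pos: [0.4792, -0.104, 0.0352]
ee_rot: [0.049, 3.14, -0.001]
force: [-7.7, 2.8, 20.5]
opening: 0.06
finger_force: 10.1
```

>>> {"op": "move_arm", "data": {"increments": [[0,0,-0.03,0,0,0,0.005],[0,0,-0.07,0,0,0,0.005],[0,0.03,-0.07,0,0,0,0.005],[0.03,0.07,-0.07,0,0,0,0.005],[0.049,0.074,-0.07,0,0,0,0.005],[0.049,0.074,-0.05,0,0,0,0.005],[0.049,0.074,-0.02,0,0,0,0.005],[0.049,0.074,0.005,0,0,0,0.005],[0.049,0.074,0.016,0,0,0,0.005],[0.049,0.074,0.016,0,0,0,0.005]]}}

```text
time: 8.12
eef_pos: [0.4319, -0.0282, 0.0169]
ee_rot: [-0.049, -3.14, -0.001]
force: [0.9, 0.1, 0.6]
opening: 0.059
finger_force: 0.0
```

Run:
```python
from h import *
s=monitor.get_state(); print(s["eef_pos"],s["force"])
a=snap("scene","g4.png")[195:275,280:390]
cv2.imwrite("pics/g4c.png",cv2.resize(a[...,::-1],None,fx=7,fy=7,interpolation=cv2.INTER_CUBIC))
p=s["eef_pos"]; print((proj("scene",p-[0,0,.011])[0]-[280,195])*7)
```

```text
[ 0.43190035 -0.02817894  0.01694943] [0.92237476 0.06192382 0.61611576]
[235.06986808 392.57277213]
```

View pics/g4c.png

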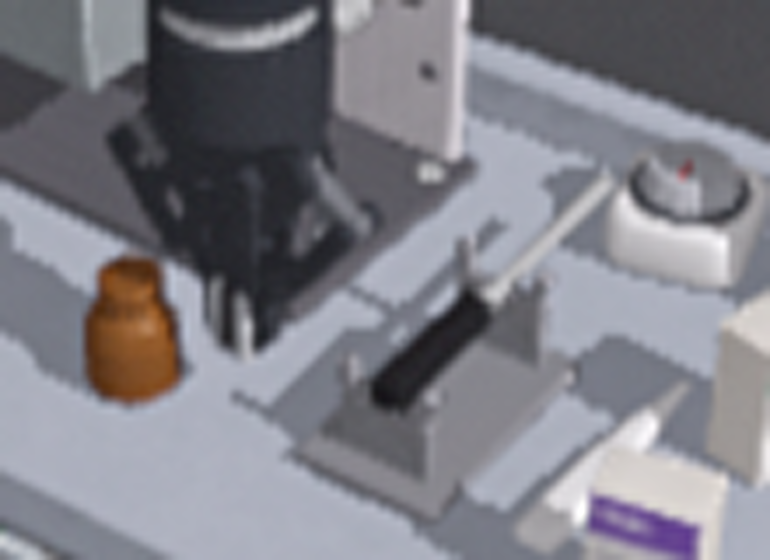

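>>> {"op": "move_arm", "data": {"increments": [[0,0,0.006,0,0,0,0.005],[0,0,0.012,0,0,0,0.005],[0,0,0.016,0,0,0,0.005],[0,0,0.016,0,0,0,0.005]]}}

```text
time: 8.68
eef_pos: [0.432, -0.0282, 0.0009]
ee_rot: [-0.049, -3.141, -0.0]
force: [0.5, 0.7, -0.7]
opening: 0.061
finger_force: 0.0
```

>>> {"op": "move_arm", "data": {"increments": [[0,0,0.004,0,0,0,0.005],[0,0,0.008,0,0,0,0.005],[0,0,0.01,0,0,0,0.005],[0,0,0.01,0,0,0,0.005]]}}

```text
time: 9.18
eef_pos: [0.4321, -0.0282, -0.009]
ee_rot: [-0.049, -3.141, -0.0]
force: [-0.2, -0.1, 0.6]
opening: 0.057
finger_force: 0.0
```

>>> {"op": "move_arm", "data": {"increments": [[0,0,0.002,0,0,0,0.005],[0,0,0.004,0,0,0,0.005],[0,0,0.006,0,0,0,0.005],[0,0,0.006,0,0,0,0.005]]}}

```text
time: 9.68
eef_pos: [0.4321, -0.0282, -0.015]
ee_rot: [-0.049, -3.141, -0.0]
force: [0.2, -0.9, 0.8]
opening: 0.06
finger_force: 0.0
```

Run:
```python
from h import *
s=monitor.get_state(); print(s["eef_pos"],s["force"],s["qpos"])
```

```text
[ 0.43212187 -0.02824952 -0.01496588] [ 0.16335366 -0.91381257  0.76939741] [-3.69286341e-01 -3.41115667e-01 -7.33091945e-01  1.17910494e+00
  9.09646861e-05 -3.38162132e-01]
```

>>> {"op": "move_arm", "data": {"increments": [[0,0,0.002,0,0,0,0.005],[0,0,0.004,0,0,0,0.005],[0,0,0.004,0,0,0,0.005]]}}

```text
time: 10.05
eef_pos: [0.4323, -0.0284, -0.0185]
ee_rot: [0.049, 3.141, -0.0]
force: [-1.5, 0.4, 5.3]
opening: 0.06
finger_force: 2.3
```

Contact shows the fingertips sit about 29 mm higher than "TCP − 11 mm" says, so I take tip z = reading + 0.018. I check x and y with the tip on the table.

Run:
```python
from h import *
a=snap("scene","g5.png"); s=monitor.get_state(); print(s["eef_pos"],s["force"],proj("scene",[[.4323,-.0284,0],[.4323,-.0384,0],[.4323,-.0184,0]]).round(1))
g=a[236:256,304:328].mean(2).astype(int)
print("    ",*["%3d"%x for x in range(304,328)])
for i,r in enumerate(g): print(236+i,*["%3d"%x for x in r])
cv2.imwrite("pics/g5c.png",cv2.resize(a[205:265,280:350][...,::-1],None,fx=8,fy=8,interpolation=cv2.INTER_CUBIC))
```

```text
[ 0.43233974 -0.02831733 -0.01848068] [-1.20540772  0.41558715  5.49050097] [[313.7 252.5]
 [316.4 253.8]
 [311.1 251.3]]
     304 305 306 307 308 309 310 311 312 313 314 315 316 317 318 319 320 321 322 323 324 325 326 327
236  39  48  41  38  40  38  40  39  41  42  41  44  52  49  43  43  41  50 100 161  97  80  72  65
237  40  37  37  38  43  40  41  39  40  41  41  44  54  51  49  43  36  48  84 107  94  88  67  50
238  39  38  44  37  37  39  39  39  42  40  42  43  56  60  57  40  35  59 107 107  95  73  50  42
239  41  51  82  51  36  38  42  40  38  43  41  43  57  59  52  40  40  62 114 101  75  61  40  39
240  49  87 154 130  51  35  41  40  41  43  40  43  57  53  40  37  37  51  83  75  45  41  36  36
241  53 111 195 184  79  33  37  38  40  39  40  44  51  37  36  36  38  37  42  42  38  36  38  54
242  52 111 192 185 105  40  35  39  39  39  41  40  44  40  35  37  39  40  40  38  36  37  65 107
243  53 104 183 186 150  83  49  60  46  37  40  41  42  39  40  41  39  43  40  37  46  84 132 143
244  52  85 159 190 183 120  77  91  53  35  40  44  40  39  38  42  42  40  
[... 422 characters left out ...]

249  83  98 128 130 123  87  93 107  38  66 140 147  55  38  56  57 111 167 132 121 123 125 125 123
250 108 109 126 128 124 103 101 105  37  67 148 175  68  40  54  45  86 130 124 124 125 123 126 126
251 155 147 127 126 125 124 119 106  36  67 147 175  67  36  53  52  89 125 125 123 125 124 126 126
252 184 176 151 144 125 127 126 104  36  66 148 174  68  33  59  83 115 126 124 123 125 125 128 125
253 181 182 181 177 151 146 125 110  62  70 146 172  81  52  82 114 128 127 124 125 125 127 126 117
254 179 179 180 182 181 178 152 145 107  96 139 165 123 122 115 126 126 125 125 125 127 126 116  98
255 178 178 179 180 182 182 182 177 152 146 148 154 169 177 155 147 126 124 124 127 125 117 100  89
```

View pics/g5c.png

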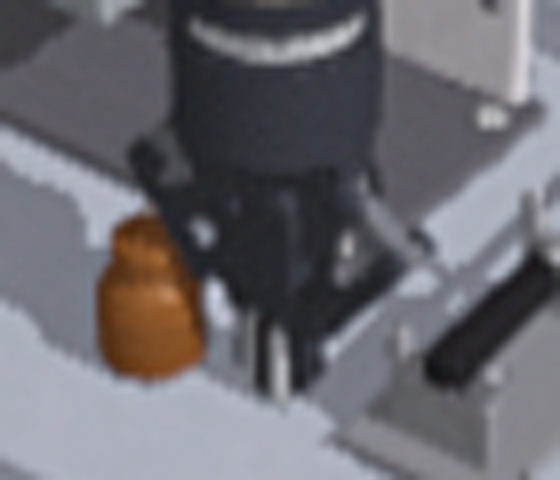

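>>> {"op": "move_arm", "data": {"increments": [[0,0,-0.03,0,0,0,0.005],[0,0,-0.08,0,0,0,0.02],[0,0,-0.115,0,0,0,0.045],[-0.025,-0.035,-0.115,0,0,0,0.045],[-0.049,-0.074,-0.115,0,0,0,0.045],[-0.049,-0.074,-0.115,0,0,0,0.045],[-0.049,-0.074,-0.09,0,0,0,0.045],[-0.049,-0.074,-0.06,0,0,0,0.045],[-0.049,-0.074,-0.0275,0,0,0,0.045],[-0.049,-0.074,-0.0275,0,0,0,0.045]]}}

```text
time: 11.35
eef_pos: [0.4766, -0.1022, 0.0064]
ee_rot: [-0.048, -3.137, -0.004]
force: [0.2, 1.4, 0.5]
opening: 0.526
finger_force: 0.0
```

>>> {"op": "move_arm", "data": {"increments": [[0,0,0,0,0,0,0.03],[0,0,0,0,0,0,0.005],[0,0,0,0,0,0,0.005],[0,0,0,0,0,0,0.005],[0,0,0,0,0,0,0.005]]}}

```text
time: 11.98
eef_pos: [0.4801, -0.1043, 0.0105]
ee_rot: [0.049, 3.139, -0.002]
force: [-1.1, 1.0, 7.0]
opening: 0.177
finger_force: 59.1
```

>>> {"op": "move_arm", "data": {"increments": [[0,0,-0.02,0,0,0,0.005],[0,0,-0.05,0,0,0,0.005],[0,0,-0.08,0,0,0,0.005],[0.03,0.03,-0.08,0,0,2,0.005],[0.06,0.07,-0.08,0,0,2,0.005],[0.065,0.11,-0.08,0,0,2,0.005],[0.065,0.15,-0.08,0,0,2,0.005],[0.065,0.164,-0.08,0,0,2,0.005],[0.065,0.164,-0.06,0,0,2,0.005],[0.065,0.164,-0.046,0,0,2,0.005]]}}

```text
time: 13.22
eef_pos: [0.4191, 0.0619, 0.0543]
ee_rot: [0.104, 3.14, -0.0]
force: [1.2, -0.5, 0.1]
opening: 0.172
finger_force: 58.6
```

Run:
```python
from h import *
a=snap("scene","p1.png"); s=monitor.get_state(); print(s["eef_pos"],s["ee_rot"],s["force"],s["opening"],s["finger_force"])
e=s["eef_pos"]; print("pred tip",(proj("scene",e+[.1335,-.0084,.0355])[0]-[270,165])*7)
cv2.imwrite("pics/p1c.png",cv2.resize(a[165:250,270:380][...,::-1],None,fx=7,fy=7,interpolation=cv2.INTER_CUBIC))
```

```text
[0.41807818 0.06194397 0.05239269] [-1.04243107e-01 -3.13751071e+00 -3.56178812e-04] [-0.27299361  0.84343402 -1.9362253 ] 0.1735952123384092 58.639084696769714
pred tip [309.48078885 258.64755669]
```

View pics/p1c.png

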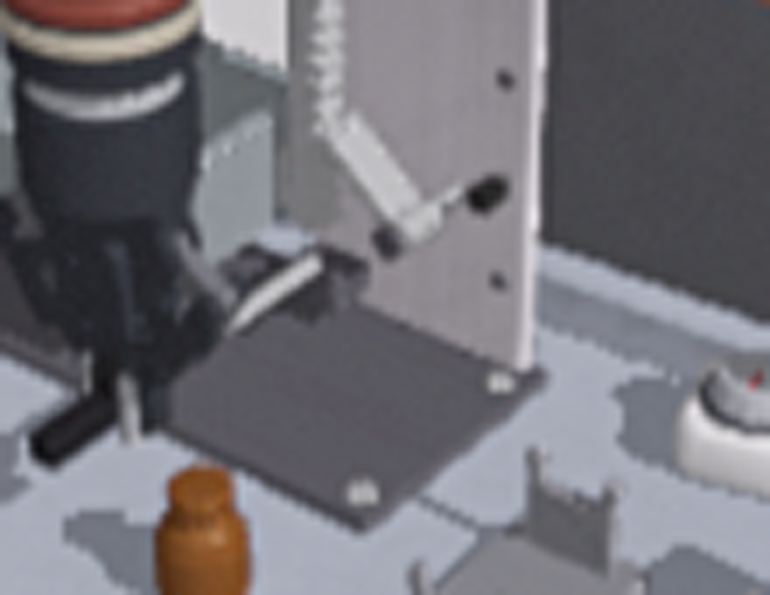

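The rod tip is at zoom (318,260), within a pixel or two of the prediction. The pawl runs from nose (335,130) to pin (385,240), with the space under it open. I insert and sweep.

>>> {"op": "move_arm", "data": {"increments": [[-0.025,0,-0.002,0,0,0,0.005],[-0.0455,0,-0.002,0,0,0,0.005],[-0.0455,0,-0.002,0,0,0,0.005],[-0.0455,0,-0.017,0,0,0,0.005],[-0.0455,0,-0.029,0,0,0,0.005],[-0.0455,-0.005,-0.038,0,0,0,0.005],[-0.0455,-0.012,-0.043,0,0,0,0.005],[-0.0455,-0.019,-0.046,0,0,0,0.005],[-0.0455,-0.027,-0.047,0,0,0,0.005],[-0.0455,-0.035,-0.047,0,0,0,0.005]]}}

```text
time: 14.52
eef_pos: [0.462, 0.0236, 0.1015]
ee_rot: [-0.104, -3.14, -0.0]
force: [0.6, -0.8, -1.2]
opening: 0.179
finger_force: 58.6
```

>>> {"op": "move_arm", "data": {"increments": [[0,-0.002,0,0,0,0,0.005],[0,-0.002,0,0,0,0,0.005]]}}

```text
time: 14.78
eef_pos: [0.4619, 0.0221, 0.1016]
ee_rot: [-0.104, -3.14, -0.0]
force: [0.3, 0.0, -0.2]
opening: 0.174
finger_force: 58.6
```

Run:
```python
from h import *
a=snap("scene","p2.png"); s=monitor.get_state(); print(s["time"],s["eef_pos"],s["ee_rot"],s["force"],s["opening"],s["finger_force"])
cv2.imwrite("pics/p2c.png",cv2.resize(a[145:240,265:375][...,::-1],None,fx=6,fy=6,interpolation=cv2.INTER_CUBIC))
```

```text
14.825 [0.46193921 0.02226383 0.10159707] [-1.03927991e-01 -3.13967470e+00 -3.13073091e-04] [ 0.22328503  0.73236408 -0.71530455] 0.17743791909036602 58.56117010116577
```

View pics/p2c.png

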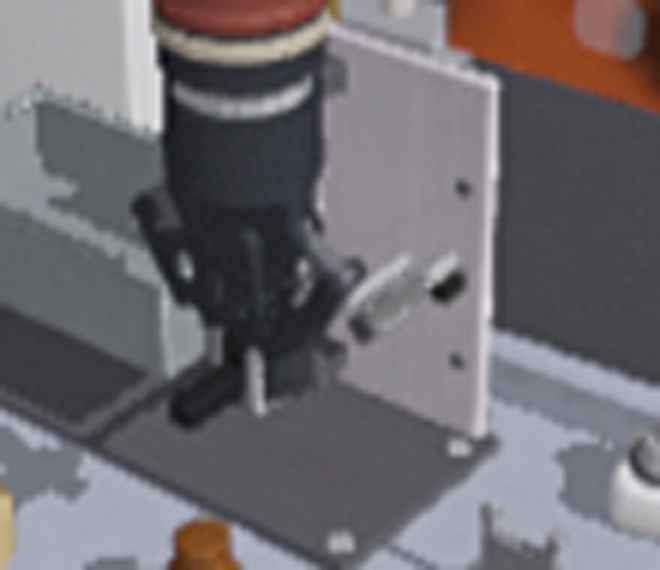

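>>> {"op": "move_arm", "data": {"increments": [[0.03,0.001,0,0,0,0,0.005],[0.06,0.001,0,0,0,0,0.005],[0.065,0,-0.03,0,0,0,0.005],[0.065,0,-0.07,0,0,0,0.005],[0.065,0,-0.1,0,0,10,0.005],[0.065,-0.02,-0.1,0,0,20,0.005],[0.065,-0.05,-0.1,0,0,30,0.005],[0.065,-0.08,-0.1,0,0,40,0.005],[0.065,-0.1,-0.1,0,0,50,0.005],[0.065,-0.1,-0.1,0,0,60,0.005]]}}

```text
time: 16.08
eef_pos: [0.3905, -0.0743, 0.2016]
ee_rot: [-1.67, -2.661, 0.0]
force: [0.7, -0.3, -0.4]
opening: 0.173
finger_force: 58.7
```

```bash
cat > pawl.py <<'E'
from h import *
def model(theta):
    yaw=-.0634; phi=np.radians(30)+theta; d=np.array([np.cos(phi),np.sin(phi)]); n=np.array([-d[1],d[0]])
    out=[]
    for x in(-.002,.022):
        for a in(0,.06):
            for b in(-.005,.005):
                q=np.array([-.115,.1])+d*a+n*b; out.append([.5856+np.cos(yaw)*x-np.sin(yaw)*q[0],.1395+np.sin(yaw)*x+np.cos(yaw)*q[0],q[1]])
    return np.array(out)
E
python3 - <<'E'
from pawl import *
n="scene"; a=snap(n,"p3.png"); s=monitor.get_state(); print(s["time"],s["eef_pos"],s["ee_rot"],s["force"])
for q in("pawl","release_rod"):
  for d in models.outline_of(q,n)[:2]:
    m=d["mask"]; print(q,d["conf"],np.round(d["box"]))
    if q=="pawl":
      for th in(0,.25,.6,1.05,1.4,1.75):
        h=cv2.convexHull(proj(n,model(th)).astype(np.float32)); z=np.zeros((400,640),np.uint8); cv2.fillConvexPoly(z,h.astype(np.int32),1); print(th,round((z.astype(bool)&m).sum()/(z.astype(bool)|m).sum(),2))
o=a[150:225,290:360][...,::-1].copy(); 
cv2.imwrite("pics/p3c.png",cv2.resize(o,None,fx=8,fy=8,interpolation=cv2.INTER_CUBIC))
E
```

```text
16.125 [ 0.39051286 -0.07371145  0.20165992] [-1.68000606e+00 -2.65447247e+00 -2.29775635e-04] [ 0.57842762  0.42217195 -1.25356731]
release_rod 0.78 [302. 193. 360. 207.]
```

View pics/p3c.png

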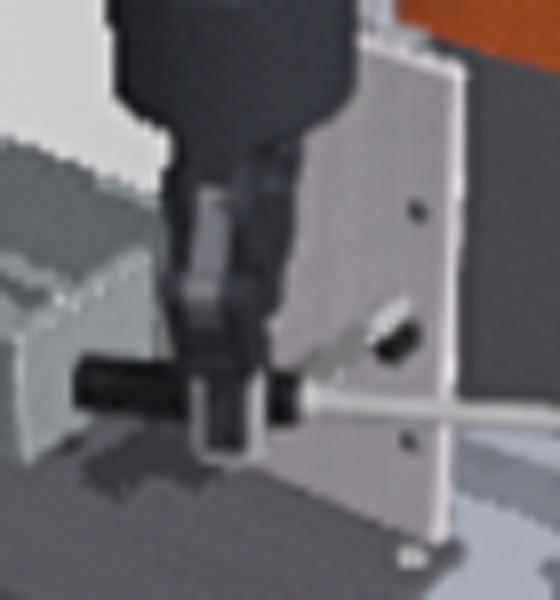

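Run:
```python
from pawl import *
for th in(.25,.6,1.05,1.4,1.75): m=model(th); print(th,proj("scene",m[[2,3,6,7]]).mean(0).round(1),proj("scene",m[[2,3]]).mean(0).round(1),proj("scene",m[[0,1]]).mean(0).round(1))
```

```text
0.25 [317.7 181.2] [315.4 182.7] [325.9 198.1]
0.6 [321.9 179.6] [319.6 181.1] [325.9 198.1]
1.05 [328.4 180.6] [326.1 182.1] [325.9 198.1]
1.4 [333.6 183.7] [331.3 185.3] [325.9 198.1]
1.75 [338.2 188.5] [335.9 190.1] [325.9 198.1]
```

>>> {"op": "move_arm", "data": {"increments": [[0,0.0,-0.01,0,0,10,0.005],[0,0,-0.02,0,0,20,0.005],[0,0,-0.03,0,0,27,0.005],[0,0,-0.03,0,0,27,0.005],[0,0,-0.03,0,0,27,0.005]]}}

```text
time: 16.85
eef_pos: [0.3905, -0.073, 0.2313]
ee_rot: [-2.231, -2.211, -0.0]
force: [-0.4, -0.9, -0.6]
opening: 0.175
finger_force: 58.6
```

Nose measured at (339,189) against (338,188.5) predicted for 1.75 rad, so the pawl is thrown clear. Next I go to the lug with the rod still in hand.

>>> {"op": "move_arm", "data": {"increments": [[0.04,0.019,0,0,0,0,0.005],[0.08,0.037,0,0,0,0,0.005],[0.12,0.056,0,0,0,0,0.005],[0.16,0.075,0,0,0,3,0.005],[0.2,0.094,0,0,0,3,0.005],[0.24,0.112,0,0,0,3,0.005],[0.28,0.131,0,0,0,3,0.005],[0.32,0.15,0,0,0,3,0.005],[0.36,0.168,0,0,0,3,0.005],[0.395,0.1845,0,0,0,3,0.005]]}}

```text
time: 18.1
eef_pos: [0.5806, 0.3207, 0.2308]
ee_rot: [-2.289, -2.151, 0.001]
force: [0.6, -1.0, 0.0]
opening: 0.176
finger_force: 58.7
```

>>> {"op": "move_arm", "data": {"increments": [[0,0,0,0,0,0,0.005],[0,0,0,0,0,0,0.005]]}}

```text
time: 18.35
eef_pos: [0.5801, 0.3189, 0.2311]
ee_rot: [-2.291, -2.149, 0.002]
force: [-0.6, -0.2, -1.3]
opening: 0.174
finger_force: 58.8
```

Run:
```python
from h import *
a=snap("scene","l1.png"); s=monitor.get_state(); print(s["time"],s["eef_pos"],s["ee_rot"],s["force"])
b0=cv2.imread("pics/scene0.png")[...,::-1]
print(proj("scene",[[.575,.322,.166],[.575,.322,.132],s["eef_pos"]+[0,0,.016]]).round(1))
for nm,i in(("t0",b0),("now",a)):
  g=i[150:176,244:270].mean(2).astype(int)
  print(nm,*range(244,270))
  for k,r in enumerate(g): print(150+k,*["%3d"%x for x in r])
```

```text
18.4 [0.58014162 0.31857571 0.23160084] [-2.29234661e+00 -2.14809015e+00  7.37016217e-04] [ 0.21427556 -0.64267674 -0.2603524 ]
[[254.9 155.7]
 [255.8 164.3]
 [254.4 133.6]]
t0 244 245 246 247 248 249 250 251 252 253 254 255 256 257 258 259 260 261 262 263 264 265 266 267 268 269
150 151 151 150 150 152 153 152 152 151 153 152 152 152 152 153 153 153 153 154 154 154 154 154 156 155 155
151 151 151 152 151 151 152 151 151 151 152 152 152 152 152 153 153 153 155 154 155 154 156 155 155 155 155
152 150 151 150 153 151 152 151 152 152 153 152 152 153 153 153 154 153 154 153 154 153 155 154 154 155 155
153 151 151 151 152 151 153 152 152 152 153 154 155 155 155 155 156 153 153 153 154 153 154 155 155 155 155
154 151 151 152 151 151 152 151 152 153 155 155 155 138 136 141 157 155 154 153 154 154 154 156 155 154 154
155 151 151 150 151 152 151 153 154 155 155 138 129  57  45  74 139 158 154 154 154 154 154 155 155 155 155
156 152 151 151 152 153 151 154 153 137 129  60  45  26  24  31  88 158 155 154 154 154 153 154 155 155 155
157 151 151 152 152 152 152 154 148  62  43  26  32  33  27  29
[... 4204 characters left out ...]
 136 136 137 139 139 139 139 139 140 139 140 140 141
170 154 154 153 157 153 149 146 135 145 145 170 127 141 138 138 138 138 139 139 139 138 137 139 140 140 140
171 155 155 160 176 148 133 133 128 148 124 141 136 138 137 138 138 138 139 141 138 138 139 138 139 141 141
172 154 151 150 185 144 135 139 133 136 135 137 138 137 137 138 139 137 140 141 138 138 139 139 141 141 140
173 155 147 112 120 125 130 143 155 136 137 138 137 139 138 139 137 138 139 140 140 140 140 141 141 140 139
174 154 157 145  93  89 104 123 133 137 139 137 137 137 140 140 139 138 139 140 141 141 140 141 140 140 138
175 155 157 151  95  85  87  90  97 122 134 136 138 138 139 139 139 140 139 140 140 142 142 141 140 138 139
```

>>> {"op": "move_arm", "data": {"increments": [[0.003,-0.004,0.02,0,0,0,0.005],[0.003,-0.004,0.04,0,0,0,0.005],[0.003,-0.004,0.055,0,0,0,0.005],[0.003,-0.004,0.065,0,0,0,0.005],[0.003,-0.004,0.072,0,0,0,0.005],[0.003,-0.004,0.077,0,0,0,0.005],[0.003,-0.004,0.081,0,0,0,0.005],[0.003,-0.004,0.085,0,0,0,0.005],[0.003,-0.004,0.089,0,0,0,0.005],[0.003,-0.004,0.093,0,0,0,0.005]]}}

```text
time: 19.65
eef_pos: [0.5769, 0.3225, 0.1404]
ee_rot: [2.293, 2.147, 0.002]
force: [-4.4, -1.5, 9.2]
opening: 0.175
finger_force: 64.0
```

Contact, at about 9 N. I continue gently.

>>> {"op": "move_arm", "data": {"increments": [[0,0,0.004,0,0,0,0.005],[0,0,0.008,0,0,0,0.005],[0,0,0.012,0,0,0,0.005],[0,0,0.016,0,0,0,0.005],[0,0,0.02,0,0,0,0.005],[0,0,0.024,0,0,0,0.005],[0,0,0.028,0,0,0,0.005],[0,0,0.032,0,0,0,0.005],[0,0,0.036,0,0,0,0.005],[0,0,0.038,0,0,0,0.005]]}}

```text
time: 20.9
eef_pos: [0.577, 0.3226, 0.1021]
ee_rot: [2.293, 2.147, 0.002]
force: [-3.7, -2.3, 8.5]
opening: 0.173
finger_force: 63.6
```

>>> {"op": "move_arm", "data": {"increments": [[0,0,0.002,0,0,0,0.005],[0,0,0.004,0,0,0,0.005],[0,0,0.005,0,0,0,0.005]]}}

```text
time: 21.28
eef_pos: [0.5769, 0.3225, 0.0972]
ee_rot: [2.293, 2.147, 0.002]
force: [-3.6, -1.9, 7.5]
opening: 0.174
finger_force: 63.4
```

>>> {"op": "move_arm", "data": {"increments": [[0,0,0.002,0,0,0,0.005],[0,0,0.004,0,0,0,0.005],[0,0,0.004,0,0,0,0.005]]}}

```text
time: 21.65
eef_pos: [0.5769, 0.3225, 0.0929]
ee_rot: [2.293, 2.147, 0.002]
force: [-2.5, -1.8, 5.7]
opening: 0.181
finger_force: 62.3
```

>>> {"op": "move_arm", "data": {"increments": [[0,0,0.001,0,0,0,0.005],[0,0,0.002,0,0,0,0.005]]}}

```text
time: 21.9
eef_pos: [0.577, 0.3226, 0.0912]
ee_rot: [2.293, 2.147, 0.002]
force: [-3.8, -1.7, 7.9]
opening: 0.172
finger_force: 63.4
```

>>> {"op": "move_arm", "data": {"increments": [[0,0,0.001,0,0,0,0.005],[0,0,0.002,0,0,0,0.005]]}}

```text
time: 22.15
eef_pos: [0.5769, 0.3225, 0.0892]
ee_rot: [2.293, 2.147, 0.002]
force: [-4.1, -1.8, 9.7]
opening: 0.179
finger_force: 63.4
```

>>> {"op": "move_arm", "data": {"increments": [[0,0,0.001,0,0,0,0.005],[0,0,0.001,0,0,0,0.005]]}}

```text
time: 22.4
eef_pos: [0.5769, 0.3225, 0.0881]
ee_rot: [2.293, 2.147, 0.002]
force: [-3.0, -1.5, 6.1]
opening: 0.175
finger_force: 62.8
```

>>> {"op": "move_arm", "data": {"increments": [[0,0,0.001,0,0,0,0.005],[0,0,0.002,0,0,0,0.005],[0,0,0.002,0,0,0,0.005]]}}

```text
time: 22.78
eef_pos: [0.577, 0.3225, 0.0861]
ee_rot: [2.293, 2.147, 0.002]
force: [-3.3, -1.4, 6.7]
opening: 0.17
finger_force: 62.8
```

>>> {"op": "move_arm", "data": {"increments": [[0,0,0.001,0,0,0,0.005],[0,0,0.001,0,0,0,0.005]]}}

```text
time: 23.02
eef_pos: [0.577, 0.3226, 0.0857]
ee_rot: [2.293, 2.147, 0.002]
force: [-4.6, -3.0, 11.1]
opening: 0.174
finger_force: 65.0
```

Run:
```python
from h import *
a=snap("scene","l2.png"); g=a[150:190,244:270].mean(2).astype(int)
print(g[:,11]); print(proj("scene",[[.575,.322,z] for z in(.166,.118,.112,.108,.104)]).round(1),monitor.get_state()["force"])
```

```text
[ 47  44  47  52  49  52  49  45  41  44  54  52  50  53  73  94  90  80
  76  69  67  61  80  89  44  23  17  19  18  18  15  11  16  59 114 141
 143 137 131 123]
[[254.9 155.7]
 [256.2 167.8]
 [256.3 169.3]
 [256.5 170.2]
 [256.6 171.2]] [-5.17025289 -1.45497854 10.57816889]
```

>>> {"op": "move_arm", "data": {"increments": [[0,0,0.001,0,0,0,0.005],[0,0,0.002,0,0,0,0.005],[0,0,0.002,0,0,0,0.005]]}}

```text
time: 23.45
eef_pos: [0.5771, 0.3226, 0.0856]
ee_rot: [2.292, 2.146, 0.003]
force: [-9.8, -4.8, 22.6]
opening: 0.168
finger_force: 71.3
```

The box is bottomed: the height held at 22 N. I raise and take the rod back.

>>> {"op": "move_arm", "data": {"increments": [[0,0,-0.02,0,0,0,0.005],[0,0,-0.06,0,0,0,0.005],[0,0,-0.11,0,0,0,0.005],[-0.04,-0.01,-0.15,0,0,0,0.005],[-0.09,-0.03,-0.16,0,0,0,0.005],[-0.14,-0.05,-0.16,0,0,0,0.005],[-0.19,-0.06,-0.16,0,0,0,0.005],[-0.24,-0.07,-0.16,0,0,0,0.005],[-0.29,-0.0695,-0.16,0,0,0,0.005],[-0.34,-0.0695,-0.16,0,0,0,0.005]]}}

```text
time: 24.7
eef_pos: [0.4848, -0.0138, 0.2426]
ee_rot: [2.292, 2.146, 0.002]
force: [0.3, -0.0, -0.6]
opening: 0.18
finger_force: 58.8
```

>>> {"op": "move_arm", "data": {"increments": [[-0.04,0,0,0,0,-10,0.005],[-0.08,0,0,0,0,-20,0.005],[-0.092,0,0,0,0,-30,0.005],[-0.092,0,0,0,0,-40,0.005],[-0.092,0,0,0,0,-50,0.005],[-0.092,0,0,0,0,-60,0.005],[-0.092,0,0,0,0,-70,0.005],[-0.092,0,0,0,0,-80,0.005],[-0.092,0,0,0,0,-90,0.005],[-0.092,0,0,0,0,-91.9,0.005]]}}

```text
time: 25.95
eef_pos: [0.479, -0.1041, 0.2423]
ee_rot: [0.051, 3.14, -0.0]
force: [0.5, 0.5, -1.3]
opening: 0.173
finger_force: 58.8
```

>>> {"op": "move_arm", "data": {"increments": [[0,0,0.03,0,0,0,0.005],[0,0,0.07,0,0,0,0.005],[0,0,0.11,0,0,0,0.005],[0,0,0.13,0,0,0,0.005],[0,0,0.13,0,0,0,0.005]]}}

```text
time: 26.58
eef_pos: [0.4782, -0.1037, 0.1111]
ee_rot: [-0.054, -3.14, -0.001]
force: [0.9, 0.7, -0.2]
opening: 0.172
finger_force: 58.8
```

Run:
```python
from h import *
a=snap("scene","r1.png"); t=snap("top","r1t.png"); s=monitor.get_state(); print(s["time"],s["eef_pos"],s["ee_rot"],s["force"])
e=s["eef_pos"]; print("pred butt,hfront,tip",proj("scene",e+[[-.0512,.0013,.0355],[.0228,-.001,.0355],[.1335,-.004,.0355]]).round(1))
print([(np.round(d["box"]).tolist(),round(d["conf"],2)) for d in models.recognise("release_rod","scene")])
g=a.astype(int).mean(2)
for u0,v0,u1,v1 in((322,236,342,256),(352,205,380,222)):
  print("   ",*["%3d"%x for x in range(u0,u1)])
  for v in range(v0,v1): print(v,*["%3d"%x for x in g[v,u0:u1]])
```

```text
26.675 [ 0.47953279 -0.10442496  0.11329954] [ 5.27303963e-02  3.13950911e+00 -1.15050222e-03] [0.51129434 0.50967631 0.36191933]
pred butt,hfront,tip [[334.6 222.5]
 [349.4 209.9]
 [369.  193. ]]
[]
    322 323 324 325 326 327 328 329 330 331 332 333 334 335 336 337 338 339 340 341
236 154 152  97  94 104 120 138 142 123 133 161 165 176 177 176 175 175 175 176 175
237  96  98  94 102 122 159 179 174 147 140 124 130 159 165 177 177 177 176 177 175
238  96  98 104 119 158 178 179 177 177 174 146 139 122 130 161 165 177 178 177 177
239 100 108 129 154 177 178 176 176 176 177 177 171 144 136 122 131 162 165 165 165
240 113 143 164 176 178 175 174 175 174 175 175 175 174 169 146 141 123 123 123 121
241 156 175 177 176 174 173 173 174 174 174 174 174 173 176 178 172 125 120 123 122
242 176 177 174 173 172 173 174 175 175 174 174 174 175 176 174 159 122 122 127 132
243 176 175 174 174 174 174 176 176 175 176 174 174 177 175 158 124 121 128 131 132
244 175 175 173 175 174 174 173 165 167 175 176 177 175 158 124 122 128 132 132 132
245 175 174 174 174 176 173 162 135 151 172 178 174 158 121 
[... 2251 characters left out ...]
 127
216  74 140 180 178 178 177 172 146 145 148 148 131 132 131 133 133 133 132 129 132 130 122 113 108 112 113 111 111
217  76 145 178 178 176 177 178 177 177 179 175 151 146 127 132 133 134 133 133 132 134 141 115 113 113 112 108 115
218 100 165 178 177 176 177 176 176 164 164 165 165 157 127 143 131 131 132 126 100 118 162 137 115 115 105  88 117
219 144 177 176 175 176 174 164 157 125 121 121 122 123 129 155 125 120 118  97  81 114 143 158 143 137 103  92 117
220 179 178 175 175 173 156 123 120 118 118 119 118 120 118 123 119 121 112  67  93 112 128 153 170 171 147 135 141
221 180 176 175 176 171 143 118 117 120 120 121 120 120 120 118 121 134 130  62  91 117 124 143 159 170 177 177 177
```

Run:
```python
import cv2
g=cv2.imread("pics/r1.png").mean(2)
for v in range(214,232): print(v,"".join("#" if x<60 else "." for x in g[v,326:352]))
for v in range(186,206): print(v,*["%3d"%x for x in g[v,356:380]])
```

```text
214 ##.............#####...###
215 ...............#####...###
216 ............########...###
217 ............########...###
218 ...........#########...###
219 .........##########....##.
220 ........###########....#..
221 ........##########........
222 .......#########..........
223 .......########...........
224 .......#######............
225 ........#####.............
226 ..........#...............
227 ..........................
228 ..........................
229 ..........................
230 ..........................
231 ..........................
186  59  59  60  55  42  74  74  74  74  73  73  72  73  72  75  75  74  74  73  74  74  74  73  72
187  55  61  60  52  45  75  73  73  72  73  71  71  74  75  75  74  74  75  74  73  74  72  73  72
188  53  59  59  55  52  74  74  74  71  72  71  72  74  74  73  75  74  73  75  74  72  73  74  72
189  53  63  68  70  51  62  73  73  74  73  71  72  74  72  71  73  73  73  73  73  72  73  73  72
190  58  66  81 102  45  42  74  73  72  71  73  71  72  75  73  72  73  72  73  72  72  73  73  73
191  55  65  83 110  67  42  71  73  72  7
[... 757 characters left out ...]

199  73  71  67  79  81  64  48  58  81 109 129 114  60  69  73  71  72  71  72  72  74  73  72  72
200  72  70  64  97  87  51  43  51  66  90 117  98  56  72  72  72  71  72  72  73  73  72  73  73
201  71  68  72  99  59  37  40  41  57  70  87  63  69  72  72  73  72  71  74  74  74  72  72  73
202 105  77  74  59  39  35  40  40  46  52  60  69  72  71  72  71  71  72  74  72  72  73  73  72
203 143 108  84  39  36  41  37  37  40  57  70  72  72  72  72  73  71  72  72  73  71  72  73  71
204 147 118  54  35  38  35  37  47  55  69  72  69  71  72  72  72  73  73  72  72  73  73  73  72
205 125  59  35  36  35  37  70 116 107  76  71  71  70  70  72  71  73  72  72  72  71  73  73  72
```

>>> {"op": "move_arm", "data": {"increments": [[0,0,0.03,0,0,0,0.005],[0,0,0.06,0,0,0,0.005],[0,0,0.08,0,0,0,0.005],[0,0,0.09,0,0,0,0.005],[0,0,0.096,0,0,0,0.005],[0,0,0.1,0,0,0,0.005],[0,0,0.1,0,0,0,0.005]]}}

```text
time: 27.6
eef_pos: [0.479, -0.1042, 0.0121]
ee_rot: [0.052, 3.141, -0.0]
force: [0.3, -0.0, -0.3]
opening: 0.177
finger_force: 58.8
```

>>> {"op": "move_arm", "data": {"increments": [[0,0,0.002,0,0,0,0.005],[0,0,0.002,0,0,0,0.005],[0,0,0.002,0,0,0,0.02],[0,0,0.002,0,0,0,0.04],[0,0,0.002,0,0,0,0.045],[0,0,0.002,0,0,0,0.045],[0,0,-0.02,0,0,0,0.045],[0,0,-0.06,0,0,0,0.045],[0,0,-0.1,0,0,0,0.045],[0,0,-0.14,0,0,0,0.045]]}}

```text
time: 28.85
eef_pos: [0.4787, -0.104, 0.153]
ee_rot: [0.052, 3.141, 0.0]
force: [0.5, -0.3, 0.4]
opening: 0.528
finger_force: 0.0
```

>>> {"op": "move_arm", "data": {"increments": [[0.03,0.03,-0.02,0,0,0,0.06],[0.07,0.07,-0.05,0,0,0,0.06],[0.08,0.13,-0.06,0,0,0,0.06],[0.08,0.19,-0.06,0,0,0,0.06],[0.08,0.25,-0.06,0,0,0,0.06],[0.08,0.25,-0.06,0,0,0,0.06]]}}

```text
time: 29.6
eef_pos: [0.4062, 0.1522, 0.2118]
ee_rot: [-0.041, -3.141, -0.001]
force: [0.4, -0.7, -0.2]
opening: 0.702
finger_force: 0.0
```

```bash
cat > stock.py <<'E'
from fit import *
box=np.array([[x,y,z] for x in(-.0155,.0155) for y in(-.0235,.0235) for z in(0,.072)])
a=np.linspace(0,6.28,24)
pot=np.r_[np.c_[.0215*np.cos(a),.0215*np.sin(a),0*a],np.c_[.0215*np.cos(a),.0215*np.sin(a),0*a+.036],np.c_[.014*np.cos(a),.014*np.sin(a),0*a+.06]]
E
python3 - <<'E'
from stock import *
s=monitor.get_state(); print(s["time"],s["eef_pos"],s["opening"],s["finger_force"])
ims={n:snap(n,"k_"+n+".png") for n in("scene","top")}
for n in ims:
    im=ims[n].astype(int); o=cv2.imread("pics/%s0.png"%n)[...,::-1].astype(int)
    print(n,"rod box",[(np.round(d["box"]).tolist(),round(d["conf"],2)) for d in models.recognise("release_rod",n)])
    blue=((im[...,2]-im[...,0])>60).astype(np.uint8); blue[:,:380]=0; blue[:150]=0; blue[330:]=0; blue[:,445:]=0
    k,l,st,ce=cv2.connectedComponentsWithStats(blue); print([(st[i].tolist(),ce[i].round(1).tolist()) for i in range(1,k) if st[i,4]>10])
# diffs of rod region vs initial
d=np.abs(cv2.imread("pics/k_scene.png").astype(int)-cv2.imread("pics/scene0.png"))[212:262,325:375].sum(2); print("changed px at rod",(d>60).sum())
d=np.abs(cv2.imread("pics/k_top.png").astype(int)-cv2.imread("pics/top0.png"))[165:230,345:366].sum(2); print("changed px top",(d>60).sum())
D={n:[d for d in models.outline_of("lancets_a",n) if d["conf"]>.3] for n in ims}
for n in D: print(n,[np.round(d["box"]).tolist() for d in D[n]])
E
```

```text
29.6 [0.40619789 0.15218652 0.21175315] 0.7019984083547571 0.0
scene rod box [([334.0, 218.0, 366.0, 256.0], 0.51)]
[([415, 263, 16, 16, 192], [422.7, 271.0]), ([402, 284, 17, 17, 212], [410.1, 292.7])]
top rod box [([353.0, 171.0, 358.0, 223.0], 0.63)]
[]
changed px at rod 68
changed px top 89
scene [[383.0, 235.0, 398.0, 264.0], [362.0, 260.0, 384.0, 285.0], [323.0, 227.0, 366.0, 269.0]]
top [[384.0, 185.0, 399.0, 201.0], [385.0, 220.0, 403.0, 230.0]]
```

Run:
```python
import cv2,numpy as np
a=cv2.imread("pics/k_scene.png")[230:308,357:432];b=cv2.imread("pics/k_top.png")[165:243,380:434]
cv2.imwrite("pics/st.png",cv2.resize(np.hstack([a,b]),None,fx=6.2,fy=6.2,interpolation=cv2.INTER_CUBIC))
```

```text
(no output)
```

View pics/st.png

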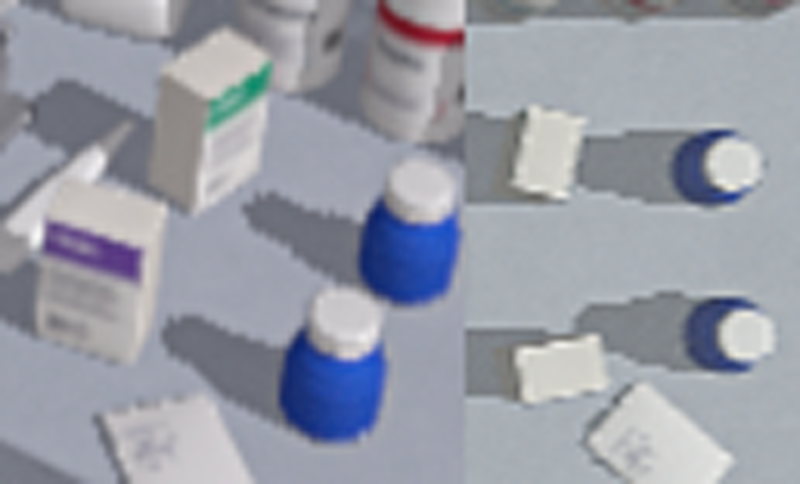

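The pictures show the green-label carton at scene (391,252) turned about 90°, the purple one at (373,274) about square, and the two blue pots at (423,270) and (411,290).

Run:
```python
from stock import *
def s(a,b): return ("scene",np.array((357+a/6.2-.4,230+b/6.2-.4)))
def t(a,b): return ("top",np.array((380+(a-465)/6.2-.4,165+b/6.2-.4)))
P=[((-.0155,.0235,.072),s(45,228)),((-.0155,-.0235,.072),s(142,252)),((.0155,-.0235,.072),s(167,212)),((.0155,.0235,.072),s(67,180)),((-.0155,-.0235,0),s(131,362)),((-.0155,.0235,0),s(37,332)),((.0155,-.0235,.072),t(600,337)),((-.0155,-.0235,.072),t(607,385))]
G=[((-.0155,.0235,.072),s(210,107)),((.0155,.0235,.072),s(160,75)),((-.0155,-.0235,.072),s(272,62)),((.0155,-.0235,.072),s(222,30)),((-.0155,.0235,0),s(198,213)),((.0155,.0235,0),s(150,180)),((-.0155,-.0235,0),s(260,165)),((-.0155,-.0235,.072),t(585,112)),((-.0155,.0235,.072),t(575,200))]
for nm,q,y in(("purple",P,.1),("green",G,1.5)):
    p,r=rigid(q,[.45,-.23,y]); print(nm,p[:2].round(4),np.degrees(p[2]).round(1),r.round(1).tolist())
im=cv2.imread("pics/k_scene.png")[...,::-1].astype(int); blue=((im[...,2]-im[...,0])>60).astype(np.uint8)
body=pot[:48]
for nm,c,tt,b in(("rear",s(420,180),t(733,163),(415,263,16,16)),("front",s(345,307),t(747,335),(402,284,17,17))):
    m=np.zeros((400,640)); m[b[1]:b[1]+b[3],b[0]:b[0]+b[2]]=blue[b[1]:b[1]+b[3],b[0]:b[0]+b[2]]
    x,fv=sfit([("scene",m)],body,atz(*tt,.06)[:2]); print(nm,"cap tri",tri([c,tt]).round(4),"top@.06",atz(*tt,.06).round(4),"body",x[:2].round(4),round(fv,2))
```

```text
purple [ 0.4206 -0.2334] 9.7 [[-0.7, -1.7], [0.6, -0.3], [0.1, -1.2], [-0.4, -1.1], [0.1, 1.3], [-1.0, 0.8], [0.8, -0.4], [1.5, 0.9]]
green [ 0.5393 -0.2288] 79.0 [[0.5, -1.0], [-0.1, -0.9], [0.4, -1.2], [-0.2, -0.8], [-0.0, 0.7], [-0.6, 0.9], [-0.4, 0.8], [0.8, 0.4], [0.1, -0.1]]
rear cap tri [ 0.5336 -0.3319  0.0559] top@.06 [ 0.5327 -0.3296  0.06  ] body [ 0.5342 -0.3344] 0.32
front cap tri [ 0.4388 -0.3368  0.0581] top@.06 [ 0.4381 -0.3349  0.06  ] body [ 0.4397 -0.3389] 0.34
```

>>> {"op": "move_arm", "data": {"increments": [[-0.01,-0.045,0,0,0,0,0.062],[-0.02,-0.09,0,0,0,0,0.062],[-0.035,-0.14,0,0,0,0,0.062],[-0.05,-0.19,0,0,0,2,0.062],[-0.07,-0.24,0,0,0,2,0.062],[-0.09,-0.29,0,0,0,2,0.062],[-0.11,-0.34,0,0,0,2,0.062],[-0.125,-0.39,0,0,0,2,0.062],[-0.14,-0.44,0,0,0,2,0.062],[-0.14,-0.4815,0,0,0,2,0.062]]}}

```text
time: 31.15
eef_pos: [0.5304, -0.3407, 0.2111]
ee_rot: [-0.111, -3.139, -0.001]
force: [0.7, -0.3, 0.0]
opening: 0.726
finger_force: 0.0
```

>>> {"op": "move_arm", "data": {"increments": [[0,0,0.03,0,0,0,0.062],[0,0,0.06,0,0,0,0.062],[0,0,0.06,0,0,0,0.062]]}}

```text
time: 31.52
eef_pos: [0.529, -0.3375, 0.1491]
ee_rot: [-0.11, -3.136, -0.005]
force: [-0.2, 0.2, 0.2]
opening: 0.726
finger_force: 0.0
```

```bash
cat > now.py <<'E'
from h import *
import sys
s=monitor.get_state(); e=s["eef_pos"]; r=s["ee_rot"]; ang=2*np.degrees(np.arctan2(r[1],r[0])); print("t",s["time"],"eef",e.round(4),"ang",ang.round(1)%360,"F",s["force"].round(1),"op",round(s["opening"],3),"ff",round(s["finger_force"],1))
im=optics.grab_frame("scene").astype(int); b=((im[...,2]-im[...,0])>60).astype(np.uint8); b[:,:235]=0; b[:140]=0; b[330:]=0; b[:,445:]=0
k,l,st,ce=cv2.connectedComponentsWithStats(b); print([(st[i].tolist(),ce[i].round(1).tolist()) for i in range(1,k) if st[i,4]>25])
R=cv2.Rodrigues(r)[0]
if len(sys.argv)>3:
    d=R.T@(np.array([float(v) for v in sys.argv[1:4]])-e); print("tool shift",d.round(4))
    if len(sys.argv)>4: print("turn",((ang-float(sys.argv[4])+180)%360-180).round(1))
E
python3 now.py .533 -.332 -.019 176.4
```

```text
t 31.525 eef [ 0.529  -0.3375  0.1491] ang 176.0 F [-0.2  0.2  0.2] op 0.726 ff 0.0
[([415, 263, 16, 16, 198], [422.4, 271.0]), ([402, 284, 17, 17, 217], [410.1, 292.7])]
tool shift [-0.0042  0.0053  0.1681]
turn -0.4
```

>>> {"op": "move_arm", "data": {"increments": [[-0.003,0.004,0.03,0,0,0,0.062],[-0.004,0.0053,0.07,0,0,0,0.062],[-0.004,0.0053,0.11,0,0,0,0.062],[-0.004,0.0053,0.14,0,0,0,0.062],[-0.004,0.0053,0.16,0,0,0,0.062],[-0.004,0.0053,0.168,0,0,0,0.062],[-0.004,0.0053,0.168,0,0,0,0.062]]}}

```text
time: 32.45
eef_pos: [0.5358, -0.3328, -0.0155]
ee_rot: [0.107, 3.139, -0.001]
force: [-0.2, -0.2, 0.6]
opening: 0.729
finger_force: 0.0
```

>>> {"op": "move_arm", "data": {"increments": [[0,0,0,0,0,0,0.045],[0,0,0,0,0,0,0.03],[0,0,0,0,0,0,0.03],[0,0,0,0,0,0,0.03],[0,0,0,0,0,0,0.03]]}}

```text
time: 33.08
eef_pos: [0.5365, -0.3332, -0.0145]
ee_rot: [0.106, 3.138, -0.003]
force: [-0.9, 0.2, 6.6]
opening: 0.487
finger_force: 60.9
```

>>> {"op": "move_arm", "data": {"increments": [[0,0,-0.03,0,0,0,0.03],[0,0,-0.07,0,0,0,0.03],[0,0,-0.11,0,0,0,0.03],[0.02,0.04,-0.14,0,0,0,0.03],[0.04,0.09,-0.14,0,0,0,0.03],[0.05,0.14,-0.14,0,0,0,0.03],[0.055,0.19,-0.14,0,0,0,0.03],[0.055,0.24,-0.14,0,0,0,0.03],[0.055,0.29,-0.14,0,0,0,0.03],[0.055,0.34,-0.14,0,0,0,0.03]]}}

```text
time: 34.33
eef_pos: [0.5038, 0.0121, 0.1244]
ee_rot: [0.107, 3.139, -0.0]
force: [0.9, 0.6, -0.6]
opening: 0.485
finger_force: 61.0
```

>>> {"op": "move_arm", "data": {"increments": [[0,0.05,0,0,0,0,0.03],[0,0.1,0,0,0,0,0.03],[-0.01,0.14,0,0,0,0,0.03],[-0.03,0.145,0,0,0,0,0.03],[-0.03,0.145,0,0,0,0,0.03],[-0.03,0.145,0,0,0,0,0.03]]}}

```text
time: 35.08
eef_pos: [0.543, 0.1529, 0.1238]
ee_rot: [-0.107, -3.139, 0.0]
force: [-0.4, -0.2, -0.0]
opening: 0.487
finger_force: 61.0
```

```bash
python3 now.py .5445 .158 .004 176.4
```

```text
t 35.075 eef [0.543  0.1529 0.1238] ang 176.1 F [-0.4 -0.2 -0. ] op 0.487 ff 61.0
[([281, 171, 11, 14, 121], [286.1, 177.9]), ([402, 284, 17, 17, 212], [410.2, 292.8])]
tool shift [-0.0012  0.0052  0.1198]
turn -0.3
```

>>> {"op": "move_arm", "data": {"increments": [[-0.001,0.005,0.03,0,0,0,0.03],[-0.001,0.005,0.06,0,0,0,0.03],[-0.001,0.005,0.085,0,0,0,0.03],[-0.001,0.005,0.1,0,0,0,0.03],[-0.001,0.005,0.112,0,0,0,0.03],[-0.001,0.005,0.12,0,0,0,0.03],[-0.001,0.005,0.12,0,0,0,0.03]]}}

```text
time: 36.0
eef_pos: [0.5463, 0.158, 0.0072]
ee_rot: [0.107, 3.136, -0.001]
force: [-8.8, 1.1, 18.9]
opening: 0.486
finger_force: 67.8
```

```bash
python3 now.py
python3 - <<'E'
from stock import *
im=snap("scene","q1.png"); e=monitor.get_state()["eef_pos"]
body=pot[:48]
for dz in(.010,.016,.022,.028):
    W=body+[e[0]-.003,e[1],dz]; p=proj("scene",W); print(dz,p.min(0).round(1),p.max(0).round(1),"rim edge x at body top",proj("scene",[e[0]-.003,e[1],dz+.036]).round(1))
b=im[165:205,268:306].astype(int); m=(b[...,2]-b[...,0])>60
for i,r in enumerate(m): print(165+i,"".join("#" if x else "." for x in r))
# box rim corners predicted (down)
for bx,by in((-.062,-.104),(-.062,.104),(.062,-.104),(-.058,-.1)):
    c,s=np.cos(-.0634),np.sin(-.0634); P=[.5675+c*bx-s*by,.2045+s*bx+c*by,.072]; print(bx,by,np.round(P,3),proj("scene",P).round(1),proj("top",P).round(1))
E
```

```text
t 36.0 eef [0.5463 0.158  0.0072] ang 176.1 F [-8.8  1.1 18.9] op 0.486 ff 67.8
[([283, 201, 9, 6, 27], [288.1, 202.9]), ([402, 284, 17, 17, 214], [410.2, 292.7])]
0.01 [281.5 200. ] [294.5 215.8] rim edge x at body top [[287.8 203.5]]
0.016 [281.4 198.6] [294.5 214.4] rim edge x at body top [[287.7 202.1]]
0.022 [281.3 197.1] [294.4 213. ] rim edge x at body top [[287.6 200.6]]
0.028 [281.2 195.6] [294.3 211.5] rim edge x at body top [[287.6 199.1]]
165 ......................................
166 ......................................
167 ......................................
168 ......................................
169 ......................................
170 ......................................
171 ......................................
172 ......................................
173 ......................................
174 ......................................
175 ......................................
176 ......................................
177 ......................................
178 ......................................
179 ......................................

[... 634 characters left out ...]
..........
195 ......................................
196 ......................................
197 ......................................
198 ......................................
199 ......................................
200 ......................................
201 ...............###.....#..............
202 ................########..............
203 ..................######..............
204 ...................#####..............
-0.062 -0.104 [0.499 0.105 0.072] [[291.8 208.5]] [[295.1 202.4]]
-0.062 0.104 [0.512 0.312 0.072] [[247.3 187.3]] [[232.7 199.4]]
0.062 -0.104 [0.623 0.097 0.072] [[316.  192.2]] [[297.1 165.6]]
-0.058 -0.1 [0.503 0.108 0.072] [[291.7 207.5]] [[294.  201.2]]
```

Run:
```python
from stock import *
body=pot[:48]
for P in((.5335,-.332),(.439,-.336)):
    p=proj("scene",body+[*P,0]); print(p.min(0).round(1),p.max(0).round(1))
im=cv2.imread("pics/k_scene.png")[...,::-1].astype(int); 
for u0,v0 in((413,260),(400,281)):
    m=(im[v0:v0+22,u0:u0+20,2]-im[v0:v0+22,u0:u0+20,0])>60
    for i,r in enumerate(m): print(v0+i,"".join("#" if x else "." for x in r))
```

```text
[413.3 258.8] [430.7 278.8]
[400.5 279.2] [418.6 300.7]
260 ....................
261 ....................
262 ....................
263 .....#..............
264 ....###..........#..
265 ....####.......###..
266 ...###############..
267 ...###############..
268 ...###############..
269 ...###############..
270 ..################..
271 ..################..
272 ..################..
273 ..###############...
274 ...##############...
275 ...##############...
276 ....############....
277 ......##########....
278 .......#######......
279 ....................
280 ....................
281 ....................
281 ....................
282 ....................
283 ....................
284 .....#..............
285 ....###.............
286 ....####.........##.
287 ...########....####.
288 ...################.
289 ...################.
290 ...################.
291 ...################.
292 ..#################.
293 ..#################.
294 ..#################.
295 ...###############..
296 ...###############..
297 ...###############..
298 .....############...
299 ......###########...
300 ........#######.....
301 ....................
302 ....................
```

Run:
```python
from h import *
a=cv2.imread("pics/scene0.png",0);b=cv2.imread("pics/k_scene.png",0)
U=lambda g:cv2.resize(g,None,fx=8,fy=8,interpolation=cv2.INTER_CUBIC)
A=U(a[140:215,235:320]);B=U(b[140:235,235:330])
for nm,(u0,v0,u1,v1),P in(("lug",(249,153,263,164),(.575,.322,.15)),("FRcorner",(284,186,300,200),(.499,.105,.132)),("FLcorner",(244,168,256,180),(.512,.312,.132))):
    T=A[(v0-140)*8:(v1-140)*8,(u0-235)*8:(u1-235)*8]; r=cv2.matchTemplate(B,T,cv2.TM_CCOEFF_NORMED); _,mx,_,loc=cv2.minMaxLoc(r)
    d=np.array([loc[0]/8+235-u0,loc[1]/8+140-v0])
    best=min(np.arange(.03,.1,.0005),key=lambda h:abs((proj("scene",np.array(P)-[0,0,h])-proj("scene",P))[0,1]-d[1]))
    print(nm,round(mx,2),d,"drop",best.round(4))
```

```text
lug 0.93 [ 1.75 16.  ] drop 0.0645
FRcorner 0.92 [ 1.125 16.5  ] drop 0.063
FLcorner 0.82 [-2.375 13.875] drop 0.0555
```

>>> {"op": "move_arm", "data": {"increments": [[0,0,-0.0025,0,0,0,0.03],[0,0,-0.0025,0,0,0,0.03],[0,0,-0.0025,0,0,0,0.05],[0,0,-0.0025,0,0,0,0.05],[0,0,-0.0025,0,0,0,0.05],[0,0,-0.02,0,0,0,0.05],[0,0,-0.05,0,0,0,0.05],[0,0,-0.09,0,0,0,0.05],[0,0,-0.13,0,0,0,0.05]]}}

```text
time: 37.22
eef_pos: [0.5447, 0.1578, 0.1356]
ee_rot: [0.107, 3.139, -0.0]
force: [0.4, 0.0, -0.3]
opening: 0.583
finger_force: 0.0
```

>>> {"op": "move_arm", "data": {"increments": [[0.03,-0.04,0,0,0,0,0.06],[0.05,-0.09,0,0,0,0,0.06],[0.06,-0.14,0,0,0,0,0.06],[0.07,-0.19,0,0,0,0,0.06],[0.08,-0.24,0,0,0,0,0.06],[0.08,-0.29,0,0,0,0,0.06],[0.085,-0.34,0,0,0,0,0.06],[0.09,-0.39,0,0,0,0,0.06],[0.1,-0.44,0,0,0,0,0.06],[0.103,-0.486,0,0,0,0,0.06]]}}

```text
time: 38.48
eef_pos: [0.4082, -0.3219, 0.1345]
ee_rot: [0.108, 3.139, -0.001]
force: [0.4, -0.4, 0.1]
opening: 0.702
finger_force: 0.0
```

```bash
python3 now.py .4395 -.3365 -.0155 176.4
python3 - <<'E'
from stock import *
n="top"; im=snap("top","q2t.png"); im2=snap("scene","q2.png").astype(int)
m=(im2[196:212,276:300,2]-im2[196:212,276:300,0])>60
for i,r in enumerate(m): print(196+i,"".join("#" if x else "." for x in r))
g=im.astype(int)[160:210,225:300]; b=(g[...,2]-g[...,0])>40; ys,xs=np.nonzero(b); print("top blue",xs.min()+225 if len(xs) else None,len(xs),(xs.mean()+225,ys.mean()+160) if len(xs) else "")
if len(xs): print(atz("top",(xs.mean()+225,ys.mean()+160),.045))
print(proj("top",[[.543,.158,.016],[.543,.158,.076]]))
for v in range(188,206): print(v,*["%3d"%x for x in im[v,262:286].mean(1)])
E
```

```text
t 38.475 eef [ 0.4082 -0.3219  0.1345] ang 176.1 F [ 0.4 -0.4  0.1] op 0.702 ff 0.0
[([285, 201, 10, 6, 30], [290.6, 203.6]), ([402, 284, 17, 17, 218], [410.0, 292.7])]
tool shift [-0.0322 -0.0123  0.15  ]
turn -0.3
196 ........................
197 ........................
198 ........................
199 ........................
200 ........................
201 ................##......
202 ...............###......
203 .........##########.....
204 ...........########.....
205 .............#####......
206 ...............##.......
207 ........................
208 ........................
209 ........................
210 ........................
211 ........................
top blue 273 50 (np.float64(281.24), np.float64(190.76))
[0.54058927 0.15321444 0.045     ]
[[280.67179752 190.64045791]
 [278.88435724 189.44077202]]
188 115 116 116 117 118 118 117 117 116 119 118  92 143 208 223 218 221 222 222 227 219 173 110 100
189 116 116 117 117 116 117 117 117 117 117 116  92 184 222 220 221 222 222 221 225 234 203 113 101
190 116 119 118 115 118 116 116 118 117 118 118  87 173 219 220 220 2
[... 830 characters left out ...]

199 160 159 161 161 161 160 159 160 161 160 160 161 164 164 172 177 176 172 171 186 200 182 155 155
200 169 164 165 164 164 162 161 161 162 161 162 164 164 152 129 112 115 114 114 112 113 113 115 115
201  78  84  83  89  90  95 102 111 114 125 138 147 129 104 110 120 128 130 124 122 123 125 122 119
202  90  92  91  91  84  78  77  75  73  78  76  76  76  80  83  82  85  81  83  85  81  74  73  83
203 145 145 148 146 148 145 147 147 146 147 134 122 125 122 126 127 115 105 109 110 108  98  89  91
204 142 139 140 142 142 140 142 138 140 141 141 141 142 144 144 143 144 147 144 144 143 143 146 147
205 139 140 139 138 140 139 140 140 140 139 139 138 138 139 141 139 140 140 139 137 140 141 141 140
```

Run:
```python
from h import *
im=cv2.imread("pics/q2t.png"); g=im.mean(2)[178:197,268:292]; ys,xs=np.nonzero(g>190); c=(xs.mean()+268,ys.mean()+178); print(c,xs.min()+268,xs.max()+268,ys.min()+178,ys.max()+178,atz("top",c,.076).round(4))
s=cv2.imread("pics/q2.png").mean(2)
for v in range(186,206): print(v,*["%3d"%x for x in s[v,278:300]])
```

```text
(np.float64(278.75), np.float64(189.6)) 275 283 186 193 [0.5425 0.1585 0.076 ]
186 105 106 105 107 107 107 106 106 107 107 105 107 108 108 108 107 107 113 138 153 151 157
187 105 106 105 107 109 107 105 108 108 107 107 106 108 109 108 108 106 105 107 112 128 148
188 105 105 106 107 109 107 105 107 106 107 108 108 107 108 108 107 106 109 107 105 106 111
189 106 104 104 105 107 107 105 105 107 108 107 109 108 107 107 108 108 108 108 107 107 107
190 129 125 107 103 105 107 105 107 108 106 107 108 109 107 107 108 109 108 108 109 107 108
191 156 152 128 105 105 105 105 107 106 106 107 108 107 106 109 108 110 110 108 106 108 109
192 148 158 153 129 128 125 106 106 105 106 106 109 107 108 108 110 109 109 109 107 106 109
193 114 144 144 147 158 152 128 120 104 103 102 104 105 105 107 109 111 110 112 109 109 109
194 100 107 105 116 142 146 153 148 130 133 120 120 111 106 104 109 110 109 109 110 109 110
195 103 103 101 102 104 111 145 171 187 193 182 183 173 148 108 103 107 107 109 109 108 110
196 126 122 104 102  98 107 160 206 222 224 224 226 224 205 153 104 104 107 108 109 108 108
197 155 151 127 123 118 129 200 224 224 224 224 224 227 229 207 130 117 104 106 107 107 108
198 154 154 153 155 145 144 207 225 223 222 220 224 230 241 222 155 144 125 122 105 106 108
199 154 154 154 153 152 152 180 216 223 225 224 231 231 246 208 143 150 152 149 126 125 122
200 158 164 151 152 153 149 156 190 214 228 237 238 224 231 194 116 134 143 156 154 150 133
201 150 163 139 146 150 131 135 180 207 214 224 230 227 218 162 104 100 110 139 137 135 117
202 110 113 110 124 133  97 115 161 198 192 206 207 200 176 128 115 107  98 103 102 117 140
203 104 110 108 107 109 108 126 121 131 114 133 128 139 128 120 120 112 103 115 127 141 155
204 108 108 107 111 107 105 108 111 132 125 135 128 129 123 121 118 110 119 142 157 162 155
205 108 107 107 107 105 109 105 104 110 114 141 134 129 122 113 123 124 140 155 167 164 151
```

>>> {"op": "move_arm", "data": {"increments": [[-0.015,-0.006,0.03,0,0,0,0.062],[-0.032,-0.012,0.06,0,0,0,0.062],[-0.032,-0.012,0.06,0,0,0,0.062]]}}

```text
time: 39.0
eef_pos: [0.4397, -0.332, 0.0718]
ee_rot: [-0.105, -3.137, -0.005]
force: [-0.2, 1.1, 0.4]
opening: 0.725
finger_force: 0.0
```

Pot 1 stands upright at its slot (cap at (.5425, .1585)). Now pot 2.

```bash
python3 now.py .4395 -.3365 -.0165 176.4
```

```text
t 39.0 eef [ 0.4397 -0.332   0.0718] ang 176.2 F [-0.2  1.1  0.4] op 0.725 ff 0.0
[([286, 201, 9, 6, 29], [290.8, 203.6]), ([402, 284, 17, 17, 218], [410.0, 292.7])]
tool shift [-0.0003 -0.0048  0.0883]
turn -0.2
```

>>> {"op": "move_arm", "data": {"increments": [[0,-0.003,0.03,0,0,0,0.062],[0,-0.003,0.06,0,0,0,0.062],[0,-0.003,0.08,0,0,0,0.062],[0,-0.003,0.088,0,0,0,0.062],[0,-0.003,0.088,0,0,0,0.062],[0,-0.003,0.088,0,0,0,0.045],[0,-0.003,0.088,0,0,0,0.03],[0,-0.003,0.088,0,0,0,0.03],[0,-0.003,0.088,0,0,0,0.03],[0,-0.003,0.088,0,0,0,0.03]]}}

```text
time: 40.3
eef_pos: [0.4408, -0.3378, -0.0125]
ee_rot: [0.106, 3.138, -0.003]
force: [-0.8, 1.0, 7.7]
opening: 0.482
finger_force: 60.6
```

>>> {"op": "move_arm", "data": {"increments": [[0,0,-0.03,0,0,0,0.03],[0,0,-0.07,0,0,0,0.03],[0,0,-0.11,0,0,0,0.03],[-0.01,0.04,-0.14,0,0,0,0.03],[-0.02,0.09,-0.14,0,0,0,0.03],[-0.03,0.14,-0.14,0,0,0,0.03],[-0.04,0.19,-0.14,0,0,0,0.03],[-0.045,0.24,-0.14,0,0,0,0.03],[-0.05,0.29,-0.14,0,0,0,0.03],[-0.05,0.34,-0.14,0,0,0,0.03]]}}

```text
time: 41.55
eef_pos: [0.5133, 0.0005, 0.1265]
ee_rot: [0.106, 3.138, -0.0]
force: [0.9, 0.1, -0.9]
opening: 0.487
finger_force: 60.9
```

```bash
python3 now.py .5883 .1841 .005 176.4
```

```text
t 41.55 eef [5.133e-01 5.000e-04 1.265e-01] ang 176.1 F [ 0.9  0.1 -0.9] op 0.487 ff 60.9
[([316, 190, 11, 15, 135], [320.7, 196.8]), ([286, 201, 9, 6, 26], [291.0, 203.4])]
tool shift [-0.0622  0.1883  0.1216]
turn -0.3
```

>>> {"op": "move_arm", "data": {"increments": [[0,0.05,0,0,0,0,0.03],[0,0.1,0,0,0,0,0.03],[0,0.15,0,0,0,0,0.03],[-0.02,0.187,0,0,0,0,0.03],[-0.05,0.187,0,0,0,0,0.03],[-0.062,0.187,0,0,0,0,0.03],[-0.062,0.187,0.0,0,0,0,0.03],[-0.062,0.187,0.03,0,0,0,0.03],[-0.062,0.187,0.05,0,0,0,0.03],[-0.062,0.187,0.05,0,0,0,0.03]]}}

```text
time: 42.85
eef_pos: [0.5855, 0.1809, 0.074]
ee_rot: [-0.107, -3.136, 0.001]
force: [-0.2, -0.3, -0.1]
opening: 0.487
finger_force: 61.1
```

```bash
python3 now.py .5883 .1845 .009 176.4
```

```text
t 42.85 eef [0.5855 0.1809 0.074 ] ang 176.1 F [-0.2 -0.3 -0.1] op 0.487 ff 61.1
[([284, 177, 10, 13, 106], [288.2, 183.3]), ([285, 201, 10, 6, 29], [290.6, 203.5])]
tool shift [-0.0027  0.0038  0.065 ]
turn -0.3
```

>>> {"op": "move_arm", "data": {"increments": [[-0.002,0.003,0.02,0,0,0,0.03],[-0.002,0.003,0.04,0,0,0,0.03],[-0.002,0.003,0.055,0,0,0,0.03],[-0.002,0.003,0.062,0,0,0,0.03],[-0.002,0.003,0.065,0,0,0,0.03],[-0.002,0.003,0.065,0,0,0,0.03]]}}

```text
time: 43.65
eef_pos: [0.5899, 0.1841, 0.011]
ee_rot: [0.106, 3.139, 0.0]
force: [0.2, 0.2, -0.1]
opening: 0.485
finger_force: 61.1
```

>>> {"op": "move_arm", "data": {"increments": [[0,0,0.003,0,0,0,0.03],[0,0,0.003,0,0,0,0.03]]}}

```text
time: 43.9
eef_pos: [0.5897, 0.1841, 0.0079]
ee_rot: [0.106, 3.14, 0.0]
force: [-0.5, -0.4, -0.2]
opening: 0.485
finger_force: 61.1
```

>>> {"op": "move_arm", "data": {"increments": [[0,0,0.002,0,0,0,0.03],[0,0,0.003,0,0,0,0.03],[0,0,0.003,0,0,0,0.03]]}}

```text
time: 44.28
eef_pos: [0.5895, 0.1842, 0.0046]
ee_rot: [-0.106, -3.14, -0.0]
force: [0.1, 0.1, -1.0]
opening: 0.487
finger_force: 61.1
```

>>> {"op": "move_arm", "data": {"increments": [[0,0,0.002,0,0,0,0.03],[0,0,0.002,0,0,0,0.03]]}}

```text
time: 44.52
eef_pos: [0.5899, 0.1842, 0.0035]
ee_rot: [0.106, 3.139, 0.0]
force: [-2.6, -0.7, 5.7]
opening: 0.489
finger_force: 61.6
```

>>> {"op": "move_arm", "data": {"increments": [[0,0,-0.001,0,0,0,0.05],[0,0,-0.001,0,0,0,0.05],[0,0,-0.001,0,0,0,0.05],[0,0,-0.02,0,0,0,0.05],[0,0,-0.05,0,0,0,0.05],[0,0,-0.09,0,0,0,0.05],[0,0,-0.13,0,0,0,0.05],[0.03,-0.04,-0.14,0,0,0,0.06],[0.06,-0.09,-0.14,0,0,0,0.062],[0.08,-0.14,-0.14,0,0,0,0.062]]}}

```text
time: 45.78
eef_pos: [0.4995, 0.0489, 0.1445]
ee_rot: [0.105, 3.138, -0.0]
force: [0.5, -0.9, 0.8]
opening: 0.727
finger_force: 0.0
```

>>> {"op": "move_arm", "data": {"increments": [[0.03,-0.05,0,0,0,-5,0.062],[0.05,-0.1,0,0,0,-10,0.062],[0.06,-0.15,0,0,0,-13.5,0.062],[0.07,-0.2,0,0,0,-13.5,0.062],[0.08,-0.25,0,0,0,-13.5,0.062],[0.08,-0.28,0,0,0,-13.5,0.062],[0.08,-0.28,0,0,0,-13.5,0.062]]}}

```text
time: 46.65
eef_pos: [0.4013, -0.2259, 0.144]
ee_rot: [-0.259, 3.13, -0.002]
force: [-0.9, 0.9, -0.4]
opening: 0.724
finger_force: 0.0
```

```bash
python3 now.py .4206 -.2334 .004 189.7
cat > chk.py <<'E'
from fit import *
T=snap("top","c_t.png").astype(int);S_=snap("scene","c_s.png").astype(int)
for nm,P in(("pot1",(.5425,.1585)),("pot2",(.589,.1845))):
    o=[]
    for n,im in(("top",T),("scene",S_)):
        c=proj(n,[*P,.074])[0]; u,v=np.round(c).astype(int); g=im[v-7:v+8,u-7:u+8].min(2); ys,xs=np.nonzero(g>180); o.append((n,(xs.mean()+u-7,ys.mean()+v-7))); 
    print(nm,[(n,np.round(q,1).tolist()) for n,q in o],"tri",tri(o).round(4))
E
python3 chk.py
```

```text
t 46.65 eef [ 0.4013 -0.2259  0.144 ] ang 189.4 F [-0.9  0.9 -0.4] op 0.724 ff 0.0
[([285, 193, 12, 14, 69], [292.7, 200.2])]
tool shift [-0.0177 -0.0104  0.14  ]
turn -0.3
pot1 [('top', [278.6, 189.5]), ('scene', [289.1, 196.3])] tri [0.5449 0.1563 0.0752]
pot2 [('top', [270.8, 177.5]), ('scene', [290.5, 190.2])] tri [0.5861 0.1832 0.0679]
```

>>> {"op": "move_arm", "data": {"increments": [[-0.01,-0.005,0.03,0,0,0,0.065],[-0.0175,-0.01,0.05,0,0,0,0.065],[-0.0175,-0.01,0.05,0,0,0,0.065],[-0.0175,-0.01,0.08,0,0,0,0.065],[-0.0175,-0.01,0.11,0,0,0,0.065],[-0.0175,-0.01,0.13,0,0,0,0.065],[-0.0175,-0.01,0.14,0,0,0,0.065],[-0.0175,-0.01,0.14,0,0,0,0.065],[-0.0175,-0.01,0.14,0,0,0,0.065]]}}

```text
time: 47.92
eef_pos: [0.4211, -0.2314, 0.004]
ee_rot: [-0.263, 3.129, -0.002]
force: [0.6, -0.8, 0.1]
opening: 0.763
finger_force: 0.0
```

```bash
python3 now.py .4206 -.2334 .004 189.7
```

```text
t 47.925 eef [ 0.4211 -0.2314  0.004 ] ang 189.6 F [ 0.6 -0.8  0.1] op 0.763 ff 0.0
[([285, 193, 12, 14, 70], [292.7, 200.3])]
tool shift [ 0.0008 -0.0019 -0.    ]
turn -0.1
```

Good alignment. I close and lift.

>>> {"op": "move_arm", "data": {"increments": [[0,-0.001,0,0,0,0,0.055],[0,-0.001,0,0,0,0,0.045],[0,-0.001,0,0,0,0,0.038],[0,-0.001,0,0,0,0,0.038],[0,-0.001,0,0,0,0,0.038]]}}

```text
time: 48.6
eef_pos: [0.4211, -0.2324, 0.0034]
ee_rot: [-0.263, 3.13, -0.001]
force: [-0.5, -0.0, 5.2]
opening: 0.538
finger_force: 61.6
```

>>> {"op": "move_arm", "data": {"increments": [[0,0,-0.03,0,0,0,0.038],[0,0,-0.07,0,0,0,0.038],[0,0,-0.11,0,0,0,0.038],[-0.005,0.04,-0.13,0,0,0,0.038],[-0.01,0.09,-0.13,0,0,5,0.038],[-0.01,0.14,-0.13,0,0,10,0.038],[-0.01,0.19,-0.13,0,0,13,0.038],[-0.01,0.24,-0.13,0,0,13,0.038],[-0.01,0.29,-0.13,0,0,13,0.038],[-0.01,0.34,-0.13,0,0,13,0.038]]}}

```text
time: 49.85
eef_pos: [0.3731, 0.1064, 0.1327]
ee_rot: [0.093, 3.14, 0.0]
force: [1.1, 0.8, -0.6]
opening: 0.544
finger_force: 61.6
```

```bash
python3 now.py .5925 .251 .14 176.4
```

```text
t 49.85 eef [0.3731 0.1064 0.1327] ang 176.6 F [ 1.1  0.8 -0.6] op 0.544 ff 61.6
[([285, 194, 12, 13, 67], [292.6, 200.4])]
tool shift [-0.2104  0.1574 -0.0072]
turn 0.2
```

>>> {"op": "move_arm", "data": {"increments": [[-0.03,0.03,0,0,0,0,0.038],[-0.07,0.06,0,0,0,0,0.038],[-0.11,0.09,0,0,0,0,0.038],[-0.15,0.12,0,0,0,0,0.038],[-0.19,0.15,0,0,0,0,0.038],[-0.21,0.157,0,0,0,0,0.038],[-0.21,0.157,0.03,0,0,0,0.038],[-0.21,0.157,0.05,0,0,0,0.038],[-0.21,0.157,0.05,0,0,0,0.038]]}}

```text
time: 51.02
eef_pos: [0.5908, 0.2488, 0.0805]
ee_rot: [-0.093, -3.136, 0.001]
force: [-0.2, 0.6, 0.2]
opening: 0.54
finger_force: 61.9
```

```bash
python3 now.py .5925 .251 .024 176.4
```

```text
t 51.025 eef [0.5908 0.2488 0.0805] ang 176.6 F [-0.2  0.6  0.2] op 0.54 ff 61.9
[([285, 194, 12, 13, 68], [292.7, 200.3])]
tool shift [-0.0017  0.0023  0.0565]
turn 0.2
```

>>> {"op": "move_arm", "data": {"increments": [[-0.001,0.002,0.02,0,0,0,0.038],[-0.001,0.002,0.04,0,0,0,0.038],[-0.001,0.002,0.052,0,0,0,0.038],[-0.001,0.002,0.058,0,0,0,0.038],[-0.001,0.002,0.06,0,0,0,0.038],[-0.001,0.002,0.06,0,0,0,0.038]]}}

```text
time: 51.82
eef_pos: [0.594, 0.2512, 0.0232]
ee_rot: [0.093, 3.14, 0.0]
force: [-0.5, 0.0, 0.2]
opening: 0.543
finger_force: 61.9
```

>>> {"op": "move_arm", "data": {"increments": [[0,0,0.001,0,0,0,0.038],[0,0,0.001,0,0,0,0.038]]}}

```text
time: 52.08
eef_pos: [0.5939, 0.2512, 0.0221]
ee_rot: [0.093, 3.14, 0.0]
force: [-0.0, -0.0, -1.0]
opening: 0.543
finger_force: 61.9
```

>>> {"op": "move_arm", "data": {"increments": [[0,0,0.0015,0,0,0,0.038],[0,0,0.003,0,0,0,0.038],[0,0,0.003,0,0,0,0.038]]}}

```text
time: 52.45
eef_pos: [0.5939, 0.2512, 0.0194]
ee_rot: [0.093, 3.14, 0.0]
force: [-1.9, -1.1, 5.3]
opening: 0.542
finger_force: 62.2
```

>>> {"op": "move_arm", "data": {"increments": [[0,0,-0.001,0,0,0,0.054],[0,0,-0.001,0,0,0,0.054],[0,0,-0.001,0,0,0,0.054],[0,0,-0.02,0,0,0,0.054],[0,0,-0.06,0,0,0,0.054],[0,0,-0.1,0,0,0,0.054],[0.02,-0.03,-0.13,0,0,0,0.06],[0.05,-0.07,-0.14,0,0,0,0.065],[0.08,-0.12,-0.15,0,0,0,0.065],[0.1,-0.17,-0.15,0,0,0,0.065]]}}

```text
time: 53.7
eef_pos: [0.4834, 0.0863, 0.1712]
ee_rot: [0.091, 3.137, -0.0]
force: [1.2, -0.7, -0.3]
opening: 0.762
finger_force: 0.0
```

>>> {"op": "move_arm", "data": {"increments": [[0.01,-0.04,0,0,0,10,0.065],[0.01,-0.08,0,0,0,20,0.065],[0,-0.12,0,0,0,30,0.065],[-0.01,-0.16,0,0,0,40,0.065],[-0.02,-0.2,0,0,0,50,0.065],[-0.03,-0.24,0,0,0,60,0.065],[-0.04,-0.28,0,0,0,70,0.065],[-0.04,-0.3,0,0,0,80,0.065],[-0.04,-0.3,0,0,0,90,0.065],[-0.04,-0.3,0,0,0,97.5,0.065]]}}

```text
time: 54.95
eef_pos: [0.5062, -0.215, 0.1702]
ee_rot: [2.427, 1.993, 0.001]
force: [-0.0, 0.3, -1.1]
opening: 0.764
finger_force: 0.0
```

```bash
python3 now.py .5393 -.2288 .06 79; python3 chk.py
```

```text
t 54.95 eef [ 0.5062 -0.215   0.1702] ang 78.8 F [-0.   0.3 -1.1] op 0.764 ff 0.0
[([286, 194, 11, 13, 65], [293.0, 200.2])]
tool shift [-0.007   0.035   0.1103]
turn -0.2
pot1 [('top', [nan, nan]), ('scene', [290.8, 191.1])] tri [nan nan nan]
pot2 [('top', [271.2, 176.8]), ('scene', [288.8, 187.8])] tri [0.5848 0.1835 0.0784]chk.py:6: RuntimeWarning: Mean of empty slice.
  c=proj(n,[*P,.074])[0]; u,v=np.round(c).astype(int); g=im[v-7:v+8,u-7:u+8].min(2); ys,xs=np.nonzero(g>180); o.append((n,(xs.mean()+u-7,ys.mean()+v-7)));
  ret = ret.dtype.type(ret / rcount)
```

>>> {"op": "move_arm", "data": {"increments": [[-0.003,0.018,0.03,0,0,0,0.065],[-0.007,0.035,0.06,0,0,0,0.065],[-0.007,0.035,0.075,0,0,0,0.065],[-0.007,0.035,0.075,0,0,0,0.065],[-0.007,0.035,0.11,0,0,0,0.065],[-0.007,0.035,0.14,0,0,0,0.065],[-0.007,0.035,0.16,0,0,0,0.065],[-0.007,0.035,0.166,0,0,0,0.065],[-0.007,0.035,0.166,0,0,0,0.065],[-0.007,0.035,0.166,0,0,0,0.065]]}}

```text
time: 56.35
eef_pos: [0.5399, -0.2285, 0.0041]
ee_rot: [2.421, 2.0, 0.001]
force: [0.7, 0.3, -0.2]
opening: 0.763
finger_force: 0.0
```

```bash
python3 now.py .5393 -.2288 .004 79
```

```text
t 56.35 eef [ 0.5399 -0.2285  0.0041] ang 79.1 F [ 0.7  0.3 -0.2] op 0.763 ff 0.0
[([286, 193, 11, 13, 63], [293.1, 200.0])]
tool shift [-0.0004 -0.0006  0.0001]
turn 0.1
```

>>> {"op": "move_arm", "data": {"increments": [[0,0,0,0,0,0,0.05],[0,0,0,0,0,0,0.038],[0,0,0,0,0,0,0.038],[0,0,0,0,0,0,0.038],[0,0,0,0,0,0,0.038]]}}

```text
time: 57.02
eef_pos: [0.5398, -0.2284, 0.0037]
ee_rot: [2.421, 2.0, 0.001]
force: [-0.5, -0.3, 6.0]
opening: 0.542
finger_force: 61.1
```

>>> {"op": "move_arm", "data": {"increments": [[0,0,-0.03,0,0,0,0.038],[0,0,-0.07,0,0,0,0.038],[0,0,-0.11,0,0,0,0.038],[0.02,-0.02,-0.14,0,0,-10,0.038],[0.05,-0.04,-0.14,0,0,-20,0.038],[0.09,-0.06,-0.14,0,0,-30,0.038],[0.13,-0.08,-0.14,0,0,-40,0.038],[0.17,-0.1,-0.14,0,0,-50,0.038],[0.21,-0.112,-0.14,0,0,-60,0.038],[0.25,-0.12,-0.14,0,0,-70,0.038]]}}

```text
time: 58.28
eef_pos: [0.468, 0.0415, 0.1427]
ee_rot: [0.828, 3.03, 0.0]
force: [0.3, -1.2, -1.1]
opening: 0.547
finger_force: 60.9
```

```bash
python3 now.py .5485 .2538 .14 176.4
```

```text
t 58.275 eef [0.468  0.0415 0.1427] ang 149.4 F [ 0.3 -1.2 -1.1] op 0.547 ff 60.9
[([285, 194, 11, 13, 54], [291.9, 201.0])]
tool shift [0.0386 0.2237 0.0028]
turn -27.0
```

>>> {"op": "move_arm", "data": {"increments": [[0.01,0.04,0,0,0,-9,0.038],[0.02,0.08,0,0,0,-18,0.038],[0.03,0.12,0,0,0,-27,0.038],[0.035,0.16,0,0,0,-27,0.038],[0.038,0.2,0,0,0,-27,0.038],[0.038,0.222,0,0,0,-27,0.038],[0.038,0.222,0.03,0,0,-27,0.038],[0.038,0.222,0.06,0,0,-27,0.038],[0.038,0.222,0.06,0,0,-27,0.038]]}}

```text
time: 59.45
eef_pos: [0.5477, 0.2498, 0.08]
ee_rot: [-0.106, -3.135, 0.002]
force: [0.0, -0.1, -0.5]
opening: 0.54
finger_force: 61.0
```

```bash
python3 now.py .5485 .2538 .0225 176.4
```

```text
t 59.45 eef [0.5477 0.2498 0.08  ] ang 176.1 F [ 0.  -0.1 -0.5] op 0.54 ff 61.0
[([285, 194, 12, 13, 66], [292.6, 200.3])]
tool shift [-0.0008  0.0041  0.0575]
turn -0.3
```

>>> {"op": "move_arm", "data": {"increments": [[0,0.002,0.02,0,0,0,0.038],[0,0.002,0.04,0,0,0,0.038],[0,0.002,0.052,0,0,0,0.038],[0,0.002,0.058,0,0,0,0.038],[0,0.002,0.06,0,0,0,0.038],[0,0.002,0.06,0,0,0,0.038]]}}

```text
time: 60.25
eef_pos: [0.5503, 0.2523, 0.0231]
ee_rot: [0.106, 3.139, 0.0]
force: [0.3, 1.0, -0.2]
opening: 0.538
finger_force: 61.0
```

>>> {"op": "move_arm", "data": {"increments": [[0,0,0.0015,0,0,0,0.038],[0,0,0.002,0,0,0,0.038],[0,0,0.002,0,0,0,0.038]]}}

```text
time: 60.62
eef_pos: [0.55, 0.2523, 0.0209]
ee_rot: [0.106, 3.14, 0.0]
force: [-0.4, -0.3, -0.3]
opening: 0.545
finger_force: 61.0
```

Contact is expected at .0197. A last 1.5 mm, then I release and leave.

>>> {"op": "move_arm", "data": {"increments": [[0,0,0.0015,0,0,0,0.038],[0,0,0.0015,0,0,0,0.038],[0,0,0.001,0,0,0,0.054],[0,0,0.001,0,0,0,0.054],[0,0,0.001,0,0,0,0.054],[0,0,-0.02,0,0,0,0.054],[0,0,-0.06,0,0,0,0.054],[0,0,-0.11,0,0,0,0.054],[0,0,-0.16,0,0,0,0.054],[0.05,0.02,-0.2,0,0,0,0.054]]}}

```text
time: 61.88
eef_pos: [0.5062, 0.2731, 0.2198]
ee_rot: [0.111, 3.138, 0.0]
force: [-0.1, 0.3, 0.0]
opening: 0.63
finger_force: 0.0
```

>>> {"op": "move_arm", "data": {"increments": [[0.05,0.05,-0.03,0,0,0,0.06],[0.1,0.1,-0.03,0,0,0,0.06],[0.15,0.15,-0.03,0,0,0,0.06],[0.19,0.2,-0.03,0,0,0,0.06],[0.22,0.25,-0.03,0,0,0,0.06],[0.24,0.28,-0.03,0,0,0,0.06],[0.24,0.28,-0.03,0,0,0,0.06]]}}

```text
time: 62.75
eef_pos: [0.2813, 0.5722, 0.2466]
ee_rot: [-0.099, -3.139, 0.001]
force: [0.3, -1.1, -0.0]
opening: 0.699
finger_force: 0.0
```

```bash
python3 now.py; python3 chk.py
python3 - <<'E'
from fit import *
T=cv2.imread("pics/c_t.png").astype(int);S_=cv2.imread("pics/c_s.png").astype(int)
# carton tops: predicted corners vs bright mask
for nm,P in(("purple",(.5939,.2512)),("green",(.55,.2523))):
    c,s=np.cos(-.0634),np.sin(-.0634); L=np.array([[x,y] for x,y in((-.0155,-.0235),(-.0155,.0235),(.0155,.0235),(.0155,-.0235))]); W=np.c_[P[0]+c*L[:,0]-s*L[:,1],P[1]+s*L[:,0]+c*L[:,1],0*L[:,0]+.088]
    for n,im in(("top",T),("scene",S_)):
        m=np.zeros((400,640),np.uint8); cv2.fillConvexPoly(m,np.round(proj(n,W)).astype(np.int32),1); print(nm,n,m.sum(),"bright frac",(im.min(2)[m>0]>150).mean().round(2))
T0=cv2.imread("pics/top0.png").astype(int); S0=cv2.imread("pics/scene0.png").astype(int)
for nm,P,h in(("rod tip",(.613,-.108),.046),("rod butt",(.435,-.103),.046),("brown",(.423,.0245),.03),("tape",(.40,.18),.02),("packet",(.395,-.3),.005),("thermo",(.47,-.165),.01)):
    for n,a,b in(("top",T,T0),("scene",S_,S0)):
        u,v=np.round(proj(n,[*P,h])[0]).astype(int); print(nm,n,"diff",np.abs(a-b)[v-6:v+7,u-6:u+7].mean().round(1),end="; ")
    print()
for n in("scene","top"):
    for q in("release_rod","lancets_a","gel_a","pawl"): print(n,q,[(np.round(d["box"]).astype(int).tolist(),round(d["conf"],2)) for d in models.recognise(q,n)])
E
```

```text
t 62.75 eef [0.2813 0.5722 0.2466] ang 176.4 F [ 0.3 -1.1 -0. ] op 0.699 ff 0.0
[([286, 194, 11, 13, 65], [292.7, 200.3])]
pot1 [('top', [278.7, 189.6]), ('scene', [288.7, 195.6])] tri [0.5441 0.1562 0.0783]
pot2 [('top', [270.7, 177.5]), ('scene', [288.8, 189.3])] tri [0.5841 0.1851 0.0721]
purple top 150 bright frac 0.91
purple scene 73 bright frac 0.82
green top 164 bright frac 0.84
green scene 81 bright frac 0.79
rod tip top diff 4.0; rod tip scene diff 5.4; 
rod butt top diff 4.9; rod butt scene diff 3.2; 
brown top diff 1.6; brown scene diff 1.6; 
tape top diff 1.3; tape scene diff 1.6; 
packet top diff 1.5; packet scene diff 4.9; 
thermo top diff 1.4; thermo scene diff 6.2; 
scene release_rod [([332, 219, 366, 257], 0.7)]
scene lancets_a [([263, 178, 275, 199], 0.66), ([270, 176, 287, 194], 0.46)]
scene gel_a [([291, 232, 306, 253], 0.76), ([287, 188, 296, 203], 0.6), ([282, 195, 294, 206], 0.56)]
scene pawl [([328, 190, 338, 198], 0.46)]
top release_rod [([353, 174, 358, 223], 0.61)]
top lancets_a [([242, 170, 259, 181], 0.74), ([242, 184, 260, 197], 0.62)]
top gel_a [([274, 186, 284, 195], 0.49)]
top pawl [([225, 163, 307, 202], 0.72), ([268, 172, 277, 183], 0.65), ([313, 172, 330, 179], 0.52)]
```

Run:
```python
import cv2
for f in("top0","c_t"):
    g=cv2.imread(f"pics/{f}.png").mean(2); print(f,"tip rows 164-176",g[164:177,354:359].max(1).astype(int),"butt rows 218-228",g[218:229,355:358].min(1).astype(int),"col min row 215",g[212,350:362].astype(int),"shaft row 185",g[182,350:362].astype(int))
for f in("scene0","c_s"):
    g=cv2.imread(f"pics/{f}.png").mean(2)
    for v in(221,224,228,240,246,250): print(f,v,g[v,332:372].astype(int))
```

```text
top0 tip rows 164-176 [136 191 189 229 222 204 175 163 181 179 180 180 180] butt rows 218-228 [ 59  59  62  56  63 144 135 136 131 175 170] col min row 215 [134 136 138 129  86  60  65  65  67 118 140 136] shaft row 185 [168 167 169 168 170 137 161 179 161 166 167 167]
c_t tip rows 164-176 [136 189 190 228 221 205 176 171 182 182 183 184 180] butt rows 218-228 [ 55  57  59  59  59  92 139 135 130 175 170] col min row 215 [133 136 134 140 109  55  69  68  56 115 140 136] shaft row 185 [168 167 166 167 169 149 124 172 180 162 168 164]
scene0 221 [ 81  80  79  81  82  81  79  77  84  83  85  83  91 110 135 149 162 162
 162 162 162 160 161 162 159 132 107 106 109 107 106 107 129 164 176 159
 124 115  53  80]
scene0 224 [ 81  82  82  80  80  80  80  85  88  93 102 141 163 163 162 161 161 161
 162 161 162 160 161 161 162 163 158 107 104 131 165 177 159 119 111 146
 190 204 165  99]
scene0 228 [ 80  81  83  87  91 107 143 163 163 161 160 160 160 151 151 161 113 102
 111 136 159 161 159 157 148 144 164 175 154 113 104 107 110 109 119 140
 159 171 174 177]
scene0 240 [164 163 144 109 109 111 
[... 820 characters left out ...]
202 163  96]
c_s 228 [ 79  80  81  85  90 106 142 162 161 159 158 159 159 150 150 163 144 111
 103 102 109 137 158 158 158 148 139 169 176 157 110 103 106 107 117 139
 158 170 173 176]
c_s 240 [162 162 159 142 109 107 110 112 109 101  68  34  24  25  30  31  30  27
  53  85  84  81  83  83  91 122 145 160 159 159 157 157 157 158 157 157
 157 157 159 159]
c_s 246 [110 109 103  84  53  29  27  30  31  31  32  29  42  74 108 122 120 120
 118 119 119 112  97  91  93 123 119 115 117 128 148 159 159 159 158 156
 157 157 157 157]
c_s 250 [ 76  35  21  24  28  33  30  31  63 105 126 117 120 118 117 119 119 118
 118 118 117 119 118 118 118 118 125 133 136 155 161 162 159 161 160 159
 159 159 160 159]
```

The rod lies in its forks within about 2 mm of where it started. I hand the job in.

```bash
python3 -c "
from cell import job; print(job.job_done())"
```

```text
the job is handed in; nothing more can be done
None
```

The job is handed in: the pawl is thrown clear with the rod, the box is all the way down, both cartons and both blue pots stand in it, and the rod is back in its forks; the hand-in returned no verdict.

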